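# Clamp a tee coupon in the sloped welding jig

### The arm

A 7-joint arm with a two-finger parallel gripper is mounted at the origin on the work surface. World frame = base frame: x ahead of the robot, y to its left, z up, the work surface at z = 0. Lengths are in mm, angles in rad, forces in N, time in s.
With the tool pointing down it reaches from about 400 to 875 mm from the base axis. Payload 6.5 kg.
Tool frame: the origin (TCP) lies between the finger pads; the fingertips stand 14 mm ahead of it and the grasp point (between the pads) lies 5 mm behind it; z points along the fingers, y is the line along which they close (so a half turn about z gives the same grasp; the last joint's range is limited). The gripper opens to 88 mm and grips with 3 to 60 N. Pads are 18 mm wide; open, the fingers measure 123 mm over their backs; the gripper's body (75 mm by 187 mm) begins 45 mm behind the grasp point.
Start: joints at [1.22, 0.536, -0.004, 1.538, 0.003, 1.067, -0.071], TCP at [182.623, -623.81, 216.616] pointing down, gripper open.
Joint ranges: [-2.7, 2.7], [-0.37, 2.16], [-1.27, 1.26], [0.24, 2.4], [-1.31, 4.45], [0.19, 1.91], [-2.76, 2.76]. Speed limits (rad/s): [2.39, 2.39, 3.14, 3.14, 3.14, 3.14, 3.14].

### API

Orientations are given as a unit quaternion [w, x, y, z].
In Python, from cell import env gives the robot as it stands.
- The arm moves only by the tool drive_tool, never from a script. Its argument "steps" is a list of rows, each a list of 3 entries, a list of its own where there are three numbers: the shift along the tool's x, y, z in m, then the turn about the tool's z in degrees, then the gripper command: -1 is shut, 1 is fully open, values between are in proportion. In form: [[[x, y, z], yaw, claw], ...]. A call has 1 to 8 rows; each row shifts and turns the commanded pose from where the row before left it, along the tool's axes as they then stand; what a row does not reach is not made up. A row lasts 1/12 s, in which the tool goes at most 41.7 mm and 7.16 degrees, less where a joint would pass 70% of its speed; a pose out of reach is approached as far as the arm can. A call with a gripper value outside its range is refused whole. The fingers move at their own pace and stop on an object; the grip force is fixed at half the most. Time passes only in rows, so rows that do not move let the fingers close. It gives the time, the measured TCP pose, the force, the opening and the grip force at its end, in the units of the state.
- env.sense(): the state, without advancing time (a new reading comes with each control period).
- env.get_image(name): name is "scene" or "side" or "wrist"; returns the picture (420x560x3 uint8, blue, green, red); there is no depth.
- env.camera_params(name): a dict with "fx", "fy", "cx", "cy" (pixels), "origin" and "attitude" of the camera in the world. Camera axes: x right, y up, looking along -z (the intrinsics and any distortion apply to the point x, -y, -z); pixel columns grow to the right and rows downward; lengths in mm; the calibration is good to about 2 mm. A picture is of the moment at which its call begins: read the wrist's pose just before it. camera_params takes no time and is no camera call; for the wrist camera it gives the pose at the moment of the call.
- env.hand_in(): hands the job in; it is judged then, once.
The state is a dict: "t": time; "q": joint angles; "joint_velocities": joint speeds; "tau": joint torques, N m; "ee_pos": TCP position; "tcp_rot": TCP orientation; "force": force on the tool from outside, world axes, zero at the start; "moment": the same for the moment, N m; "width": finger opening in mm; "grasp_force": force on a finger pad.
Only numpy, scipy, OpenCV 4.12 (cv2) and the standard library are available. Lean on these libraries where they do the work, as an engineer would, in place of code of your own. Each camera call takes 0.05 s, during which the arm holds its last target. There are 200 camera calls.

### The job

Load the steel tee piece into the sloped welding jig, set down gently so that its base plate lies flat on the bed between the two side rails with its lower end against the ledge. Then swing the hold-down clamp down by its handle until its foot rests on the base plate, and let go; leave the hammer, brush and can where they are.

Things in the scene. Friction and masses are not known exactly. Their poses are not given: they have to be found in the camera images.
- tee: Work piece: bare steel tee (upside-down T), about 0.7 kg, standing on the bench on its base plate, 110 (x) x 80 (y) x 6 mm. Upright web along its middle: 110 long (x), 8 thick (y), from 6 to 46 mm above the underside. Origin: centre of the underside; z up along the web. A half turn about z makes no difference.
- bed: Steel top, 240 x 150 mm, of the fixed blue-footed jig, sloped 30 degrees: x uphill, away from the robot; y across to the left; z out of the surface. Origin: on the surface, 62 mm above the bench, where the centre of the tee's underside belongs (tee's x along bed's x). Two side rails, 8 mm high, x -45 to 45, inner faces at y = +46 and -46 mm.
- ledge (a point): Cross ledge at the low end of the bed, 14 mm high, 92 mm wide; this point is at the foot of its inner (uphill) face, at (-55, 0, 0) mm on the bed. (Below the bed the jig has a foot plate 250 x 160 mm, from 100 mm nearer to 150 mm beyond the bed's origin.) Axes as the bed's.
- hinge (a point): Middle of the clamp's hinge, fixed at (145, -22, 30) mm in the bed's frame; the axis runs along the bed's y, between two ears (x 132 to 158, y -41 to -3 mm, 42 mm high). Axes as the bed's.
- handle (a point): Middle of the clear part of the clamp's handle: a round black bar, radius 9 mm, along the bed's y, reaching from the arm 60 mm to the right (-y). 130 mm from the hinge axis, 36 mm to the -y side of the hinge point; with the clamp down, 130 mm downhill of the hinge and 30 mm above the bed. Axes turn with the clamp (the bed's when down).
- clamp (a joint): Hold-down clamp's angle, rad. 0: down, its foot (20 mm round, 110 mm from the hinge axis, at bed y -22 mm) just touching a loaded tee's base plate; grows as it swings up about the bed's +y, to 1.7. Without a tee it goes to -0.06. Arm: 14 mm square bar. Starts raised, 1.2 to 1.5; stays where it is left; 2 to 4 N at the handle moves it.
- hammer: Bystander: hammer with wooden handle lying on the bench, 260 mm long (x, head at +x, 80 mm across), 26 mm high; origin on the bench under its middle. Leave alone.
- brush: Bystander: brush with wooden handle lying on the bench, 200 mm long (x, bristles at +x), 42 mm wide, 20 mm high; origin on the bench under its middle. Leave alone.
- can: Bystander: upright metal can, 66 mm across, 160 mm high; origin under its centre. Leave alone.
Not all that is in view belongs to the job. What is shaped like the tee but black or orange is not meant.

How it is judged (in metres and radians):
On the way:
1. the tee lies flat on the jig's bed, near its place, while the clamp is still raised (angle between the z axis of tee and the z axis of bed, either way round below 0.07 rad and angle between the x axis of tee and the x axis of bed, either way round below 0.15 rad and z of tee in the frame of bed between -0.004 and 0.005 m and x of tee in the frame of bed between -0.012 and 0.016 m and y of tee in the frame of bed between -0.014 and 0.014 m and value of joint clamp above 0.5 rad), for 0.2 s.
At the end, for the whole second after the job is handed in: The tee lies at rest flat on the bed (tilt within 4 degrees, turned less than 8 degrees), between the rails (within 10 mm of the middle), its lower end within 7 mm of the ledge; the clamp is down on its base plate (joint between -0.03 and 0.03 rad) (angle between the z axis of tee and the z axis of bed, either way round below 0.07 rad and angle between the x axis of tee and the x axis of bed, either way round below 0.15 rad and z of tee in the frame of bed between -0.004 and 0.005 m and x of tee in the frame of bed between -0.004 and 0.007 m and y of tee in the frame of bed between -0.01 and 0.01 m and value of joint clamp between -0.03 and 0.03 rad and linear speed of tee below 0.01 m/s and velocity of joint clamp below 0.05 rad/s); the robot touches nothing.
It fails at once if the hammer is disturbed (moved more than 40 mm) (distance of hammer from where it was at the start of the episode above 0.04 m).
It fails at once if the brush is disturbed (moved more than 40 mm) (distance of brush from where it was at the start of the episode above 0.04 m).
It fails at once if the can is disturbed (moved more than 40 mm) (distance of can from where it was at the start of the episode above 0.04 m).
It fails at once if the tee is dropped or slammed onto the jig (over 120 N) (contact force between tee and bed above 120 N).
It also fails if it takes over 69 s, if anything falls off the work surface, if the arm or the gripper's body presses on something with over 40 N, if the wrist force passes 120 N, or if a joint passes its speed limit or range.

## Working session

There is one attempt and no reset: what is moved stays moved. The work goes in short steps, Python scripts to look and compute and a tool call to move; the robot and the scene stay as the last step left them, time stands still between calls to the robot, and variables do not carry over. Pictures are saved under pics/ and viewed, at most 10 in all, crops included, and the job is handed in when it is done.

Besides the shell and the picture viewer there is one more tool, called after "Call:" in YAML: its name, and indented under it one key for each argument. drive_tool: Moves the arm, as the interface text tells. Its arguments: {"type":"object","properties":{"steps":{"type":"array"}},"required":["steps"]}

```bash
mkdir -p pics; ls
python3 - <<'E'
from cell import env
import cv2
for n in("scene","side"):
    cv2.imwrite(f"pics/{n}0.png",env.get_image(n)); print(n,env.camera_params(n))
print(env.camera_params("wrist")); s=env.sense(); print(s)
E
```

```text
pics
scene {'fx': 417.3172550765542, 'fy': 417.3172550765542, 'cx': 274.181751647382, 'cy': 215.07257637654027, 'origin': array([1192.03625259, -454.27606232, 1094.83008663]), 'attitude': array([0.83963956, 0.29570081, 0.14198743, 0.43290416])}
side {'fx': 401.0239688691928, 'fy': 401.0239688691928, 'cx': 282.8388430452562, 'cy': 212.34056726727172, 'origin': array([ 40.48209325, 928.45030454, 937.33967305]), 'attitude': array([-0.24381016, -0.1121642 ,  0.42953429,  0.8622506 ])}
{'fx': 303.6549145502859, 'fy': 303.6549145502859, 'cx': 276.4888282251636, 'cy': 208.39480517428927, 'origin': array([ 265.45639848, -599.02929599,  383.70706548]), 'attitude': array([ 0.78962855, -0.13062332,  0.0990168 , -0.59128672])}
{'t': 0.1, 'q': array([ 1.21980048,  0.53711323, -0.00445354,  1.53873487,  0.0026133 ,
        1.06728338, -0.07122769]), 'joint_velocities': array([ 0.00077289, -0.00113096,  0.00010615, -0.00085122,  0.00161355,
        0.00068234,  0.00023084]), 'tau': array([ 2.85104827e-03, -5.72080815e+01,  9.94319916e-01, -2.52230483e+01,
       -5.62025432e-02,  1.35088278e-02,  2.43622782e-05]), 'ee_pos': array([ 182.45677478, -623.27462138,  215.82715904]), 'tcp_rot': array([-7.48201435e-04,  9.89873761e-01,  1.41948406e-01, -1.66609323e-04]), 'force': array([-0.39591637, -0.16079337, -0.25209043]), 'moment': array([0.01357923, 0.03532714, 0.02041865]), 'grasp_force': 0.0, 'width': 87.9484904364944}
```

View pics/scene0.png

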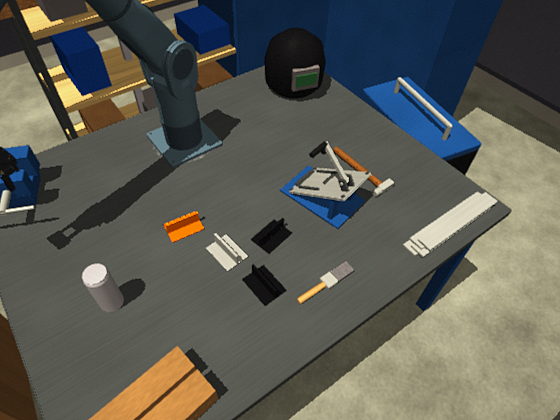

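View pics/side0.png

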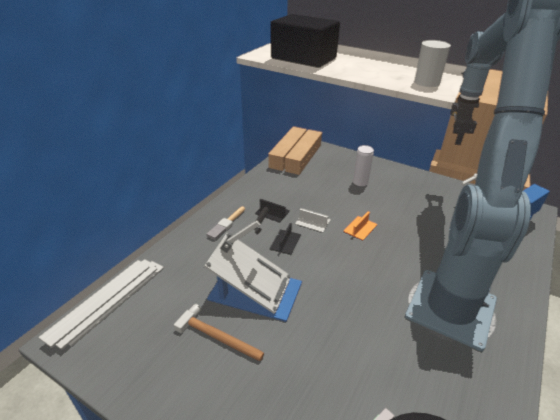

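Scene camera: tee-shaped things are at (226,251) bare steel, (184,227) orange, (271,235) black and (264,284) black. The steel one at (226,251) fits. The jig is at (330,190), hammer at (365,170), brush at (327,283) and can at (102,288). An enlarged crop will confirm this.

```bash
cat > h.py <<'E'
import numpy as np, cv2
from scipy.spatial.transform import Rotation as R
from cell import env
def rot(q): return R.from_quat(np.r_[q[1:],q[0]])
def ray(c,u,v):
    d=rot(c['attitude']).apply([(u-c['cx'])/c['fx'],-(v-c['cy'])/c['fy'],-1]); return c['origin'],d
def atz(c,u,v,z):
    o,d=ray(c,u,v); return o+d*(z-o[2])/d[2]
def proj(c,P):
    p=rot(c['attitude']).inv().apply(np.atleast_2d(P)-c['origin'])
    return np.c_[c['cx']+c['fx']*p[:,0]/-p[:,2], c['cy']+c['fy']*p[:,1]/p[:,2]]
E
python3 - <<'E'
import cv2,numpy as np
a=cv2.imread("pics/scene0.png");b=cv2.imread("pics/side0.png")
f=lambda i,x,y,w,h,s:cv2.resize(i[y:y+h,x:x+w],None,fx=s,fy=s,interpolation=cv2.INTER_CUBIC)
A=f(a,195,220,65,60,6); B=f(a,275,135,100,100,6)[:, :]
A=cv2.copyMakeBorder(A,0,600-360,0,0,0); 
im=np.hstack([A,B])  # 390+600
cv2.imwrite("pics/c1.png",np.hstack([cv2.copyMakeBorder(f(a,205,225,50,50,6),0,300,0,0,cv2.BORDER_CONSTANT),f(a,277,138,83,100,6)]))
cv2.imwrite("pics/c2.png",np.hstack([cv2.copyMakeBorder(f(b,290,200,44,40,6),0,360,0,0,cv2.BORDER_CONSTANT),f(b,200,200,88,100,6)[:,:],]) )
E
```

```text
(no output)
```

View pics/c1.png

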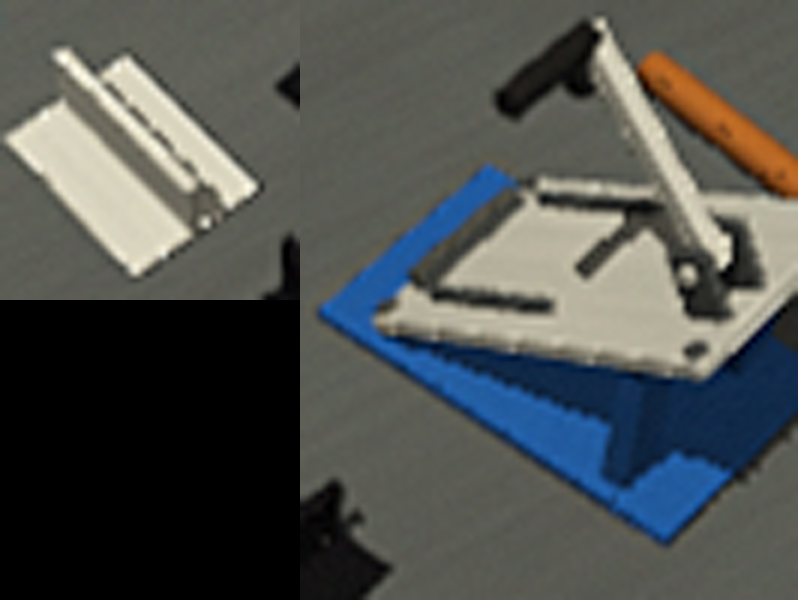

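View pics/c2.png

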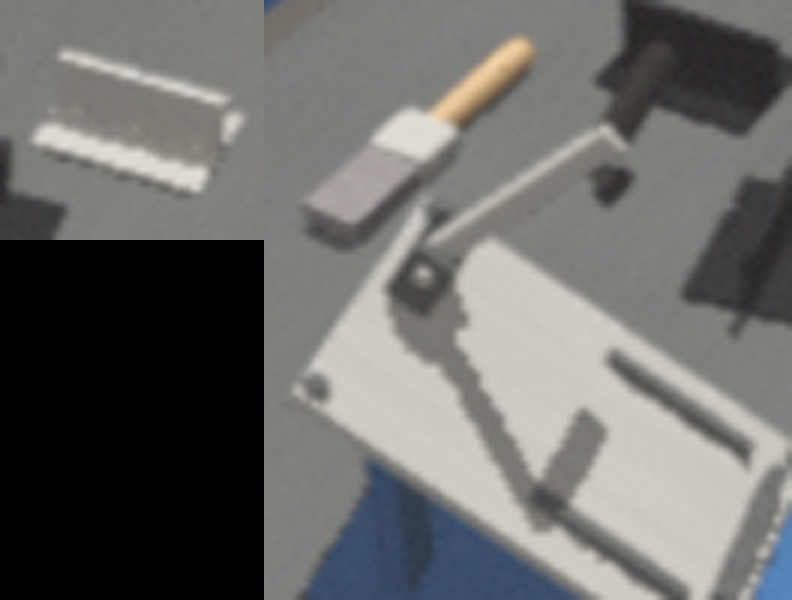

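The crops confirm the bare steel tee, standing alone at scene (226,251); the jig features are legible too. Fitting poses from both views.

```bash
cat > fit.py <<'E'
from h import *
from scipy.optimize import least_squares
cs,cd=env.camera_params("scene"),env.camera_params("side")
S=lambda x,y,ox,oy:(ox+(x+.5)/6-.5,oy+(y+.5)/6-.5)
def T(p,yaw): return lambda P:R.from_euler('z',yaw).apply(np.atleast_2d(P))+p
t1=[((5,137),(-55,-40,3)),((125,55),(-55,40,6)),((262,187),(55,40,6)),((135,277),(55,-40,0)),((62,50),(-55,0,46)),((192,186),(55,0,46))]
t2=[((35,142),(55,40,3)),((205,190),(-55,40,0)),((62,52),(55,0,46)),((228,98),(-55,0,46))]
def best(f,n,ex):
    rs=[least_squares(f,[*ex,y]+[0]*(n-3),loss='soft_l1') for y in np.arange(-3,3,.5)]
    return min(rs,key=lambda r:r.cost)
def ft(p,off=0):
    g=lambda P:R.from_euler('z',p[2]).apply(P)+[p[0],p[1],0]
    return np.r_[*[proj(cs,g(P))[0]-S(*u,205,225) for u,P in t1],*[proj(cd,g(P))[0]-S(*u,290,200) for u,P in t2]]
r=best(ft,3,[550,-330]); print("tee",r.x,r.cost); print(np.round(ft(r.x).reshape(-1,2),1).tolist())
# jig: [x,y,yaw,xmin,clamp]
def bed(p): return lambda P:(R.from_euler('z',p[2])*R.from_euler('y',-np.pi/6)).apply(P)+[p[0],p[1],62]
def clampP(a,P): # point rel to hinge, clamp frame
    return R.from_euler('y',a).apply(P)+[145,-22,30]
def fj(p):
    g=bed(p);m=p[3]*100
    j1=[((705,378),(m+240,-75,0)),((375,322),(m,-75,0)),((535,180),(m,75,0)),((688,272),(145,-41,30)),
        ((508,103),clampP(p[4],[-130,-67,0]))]
    j2=[((293,390),(m+240,75,0)),((428,203),(m+240,-75,0)),((422,277),(145,-3,30))]
    return np.r_[*[proj(cs,g(P))[0]-S(u[0]-300,u[1],277,138) for u,P in j1],*[proj(cd,g(P))[0]-S(u[0]-264,u[1],200,200) for u,P in j2]]
if __name__=="__main__":
    r=min([least_squares(fj,[650,-50,y,-.75,1.3],loss='soft_l1') for y in np.arange(-1,1,.3)],key=lambda r:r.cost)
    print("jig",r.x,r.cost); print(np.round(fj(r.x).reshape(-1,2),1).tolist())
E
python3 fit.py
```

```text
tee [ 537.16407985 -141.61761282   25.2386479 ] 1.7045669865769695
[[-0.0, 0.5], [0.2, -0.1], [-0.7, -0.3], [0.1, 0.6], [-0.5, 0.1], [0.1, 0.1], [-0.1, 0.2], [-0.7, 1.2], [0.1, 0.1], [0.3, 0.5]]
jig [631.70854311 -30.37572799   1.9997359    2.09096577   2.40004425] 439.9010487072817
[[16.0, -79.6], [37.0, 0.7], [-33.8, 5.8], [-36.2, 21.6], [19.6, 17.7], [82.2, -21.6], [-0.8, 4.3], [44.8, -33.0]]
```

Run:
```python
from fit import *
p0=atz(cs,*S(180,245,277,138),62); print(p0)
r=min([least_squares(fj,[*p0[:2],y,-.75,1.3],loss='soft_l1') for y in np.arange(-1,1,.2)],key=lambda r:r.cost)
print("jig",r.x,r.cost); print(np.round(fj(r.x).reshape(-1,2),1).tolist())
```

```text
tee [ 537.16407985 -141.61761282   25.2386479 ] 1.7045669865769695
[[-0.0, 0.5], [0.2, -0.1], [-0.7, -0.3], [0.1, 0.6], [-0.5, 0.1], [0.1, 0.1], [-0.1, 0.2], [-0.7, 1.2], [0.1, 0.1], [0.3, 0.5]]
[475.84106693 220.29908634  62.        ]
jig [ 5.05471724e+02  2.47331823e+02  2.29458291e-01 -7.48579162e-01
  1.30851152e+00] 3.5289020272397114
[[-0.3, -2.1], [-0.2, -0.8], [-0.2, -0.3], [1.0, 0.4], [0.2, 0.6], [-0.2, 0.3], [-0.2, -1.6], [0.4, -0.5]]
```

Tee: (537,-142), yaw 0.106 rad. Jig: origin about (505,247), yaw 0.229 rad, clamp about 1.31 rad. The raised handle hangs above the bed, so I'll push it further up first. I'll use a half turn of the tool to put the camera on the downhill side.

```bash
cat > plan.py <<'E'
from h import *
def rows(wps,v=40,claw=1,dy=7.1):
    """wps: (x,y,z,theta_deg) world mm; prints rows for drive_tool"""
    s=env.sense(); x=rot(s['tcp_rot']).apply([1,0,0]); th=np.degrees(np.arctan2(x[1],x[0])); p=s['ee_pos'].copy()
    print("t",s['t'],"at",p.round(1),"th",round(th,1))
    out=[]
    for w in wps:
        w=np.array(w,float); dth=(w[3]-th)
        if len(wps) and abs(dth)>340: dth-=np.sign(dth)*360
        n=int(max(np.ceil(np.linalg.norm(w[:3]-p)/v),np.ceil(abs(dth)/dy),1))
        P0=p.copy();t0=th
        for i in range(1,n+1):
            d=P0+(w[:3]-P0)*i/n-p; c,sn=np.cos(np.radians(th)),np.sin(np.radians(th))
            sh=np.round([(c*d[0]+sn*d[1])/1e3,(sn*d[0]-c*d[1])/1e3,-d[2]/1e3],3)
            p=p+np.array([c*sh[0]+sn*sh[1],sn*sh[0]-c*sh[1],-sh[2]])*1e3
            a=round(-(dth/n),1); th-=a
            out.append([sh.tolist(),a,claw])
        th=th
    for i in range(0,len(out),8): print(str(out[i:i+8]).replace(' ',''))
E
python3 - <<'E'
from plan import *
c=env.camera_params("scene");print("can",atz(c,105,308,0),"brush",atz(c,327,283,10))
rows([(470,-300,300,140),(450,150,300,193.1)],claw=-1)
E
```

```text
can [ 499.27989819 -519.50464143    0.        ] brush [804.26968408  40.57088301  10.        ]
t 0.1 at [ 182.5 -623.3  215.8] th 16.3
[[[0.02,-0.013,-0.005],np.float64(-6.9),-1],[[0.022,-0.01,-0.004],np.float64(-6.9),-1],[[0.023,-0.007,-0.005],np.float64(-6.9),-1],[[0.024,-0.005,-0.005],np.float64(-6.9),-1],[[0.024,-0.002,-0.004],np.float64(-6.9),-1],[[0.024,0.001,-0.005],np.float64(-6.9),-1],[[0.023,0.004,-0.005],np.float64(-6.9),-1],[[0.023,0.007,-0.004],np.float64(-6.9),-1]]
[[[0.023,0.009,-0.005],np.float64(-6.9),-1],[[0.02,0.012,-0.005],np.float64(-6.9),-1],[[0.02,0.015,-0.004],np.float64(-6.9),-1],[[0.017,0.016,-0.005],np.float64(-6.9),-1],[[0.015,0.019,-0.005],np.float64(-6.9),-1],[[0.013,0.02,-0.004],np.float64(-6.9),-1],[[0.01,0.022,-0.005],np.float64(-6.9),-1],[[0.008,0.023,-0.005],np.float64(-6.9),-1]]
[[[0.005,0.023,-0.004],np.float64(-6.9),-1],[[0.002,0.024,-0.005],np.float64(-6.9),-1],[[0.025,0.028,-0.0],np.float64(-4.4),-1],[[0.023,0.03,-0.0],np.float64(-4.4),-1],[[0.021,0.031,-0.0],np.float64(-4.4),-1],[[0.018,0.033,-0.0],np.float64(-4.4),-1],[[0.015,0.034,-0.0],np.float64(-4.4),-1],[[0.013,0.035,-0.0],np.float64(-4.4),-1]]
[[[0.01,0.036,-0.0],np.float64(-4.4),-1],[[0.007,0.037,-0.0],np.float64(-4.4),-1],[[0.005,0.038,-0.0],np.float64(-4.4),-1],[[0.001,0.037,-0.0],np.float64(-4.4),-1],[[-0.001,0.038,-0.0],np.float64(-4.4),-1],[[-0.004,0.037,-0.0],np.float64(-4.4),-1]]
```

Call:
drive_tool:
  steps:
    - [[0.02,-0.013,-0.005],-6.9,-1]
    - [[0.022,-0.01,-0.005],-6.9,-1]
    - [[0.023,-0.007,-0.005],-6.9,-1]
    - [[0.024,-0.005,-0.005],-6.9,-1]
    - [[0.024,-0.002,-0.005],-6.9,-1]
    - [[0.024,0.001,-0.005],-6.9,-1]
    - [[0.023,0.004,-0.005],-6.9,-1]
    - [[0.023,0.007,-0.005],-6.9,-1]

```text
t: 0.77
ee_pos: [311.0, -479.6, 256.5]
tcp_rot: [-0.0, 0.81, 0.587, -0.0]
force: [0.0, 0.2, 0.3]
width: 37.0
grasp_force: 0.0
```

Call:
drive_tool:
  steps:
    - [[0.023,0.009,-0.005],-6.9,-1]
    - [[0.02,0.012,-0.005],-6.9,-1]
    - [[0.02,0.015,-0.005],-6.9,-1]
    - [[0.017,0.016,-0.005],-6.9,-1]
    - [[0.015,0.019,-0.005],-6.9,-1]
    - [[0.013,0.02,-0.004],-6.9,-1]
    - [[0.01,0.022,-0.005],-6.9,-1]
    - [[0.008,0.023,-0.005],-6.9,-1]

```text
t: 1.43
ee_pos: [438.9, -335.2, 295.5]
tcp_rot: [-0.0, 0.446, 0.895, -0.0]
force: [0.9, -1.2, 0.5]
width: 0.1
grasp_force: 0.0
```

Call:
drive_tool:
  steps:
    - [[0.005,0.023,-0.004],-6.9,-1]
    - [[0.002,0.024,-0.005],-6.9,-1]
    - [[0.025,0.028,0],-4.4,-1]
    - [[0.023,0.03,0],-4.4,-1]
    - [[0.021,0.031,0],-4.4,-1]
    - [[0.018,0.033,0],-4.4,-1]
    - [[0.015,0.034,0],-4.4,-1]
    - [[0.013,0.035,0],-4.4,-1]

```text
t: 2.1
ee_pos: [459.3, -74.2, 304.4]
tcp_rot: [-0.0, 0.112, 0.994, -0.0]
force: [0.1, -0.1, -0.8]
width: 0.5
grasp_force: 0.0
```

Call:
drive_tool:
  steps:
    - [[0.01,0.036,0],-4.4,-1]
    - [[0.007,0.037,0],-4.4,-1]
    - [[0.005,0.038,0],-4.4,-1]
    - [[0.001,0.037,0],-4.4,-1]
    - [[-0.001,0.038,0],-4.4,-1]
    - [[-0.004,0.037,0],-4.4,-1]
    - [[0,0,0],0,-1]
    - [[0,0,0],0,-1]

```text
t: 2.77
ee_pos: [449.3, 151.6, 304.5]
tcp_rot: [-0.0, -0.118, 0.993, 0.0]
force: [0.9, -0.5, 0.5]
width: 0.6
grasp_force: 0.0
```

Run:
```python
from plan import *
rows([])
c=env.camera_params("wrist");print(c); np.save("w1.npy",c,allow_pickle=True)
cv2.imwrite("pics/w1.png",env.get_image("wrist"))
print(env.sense()['q'].round(2))
```

```text
t 2.7667 at [449.3 151.6 304.5] th -166.4
{'fx': 303.6549145502859, 'fy': 303.6549145502859, 'cx': 276.4888282251636, 'cy': 208.39480517428927, 'origin': array([368.90873952, 132.35544088, 472.38022487]), 'attitude': array([ 0.61016926, -0.10096243, -0.1292515 ,  0.7751091 ])}
[ 0.44  0.27 -1.    1.84  0.25  1.17  1.16]
```

View pics/w1.png

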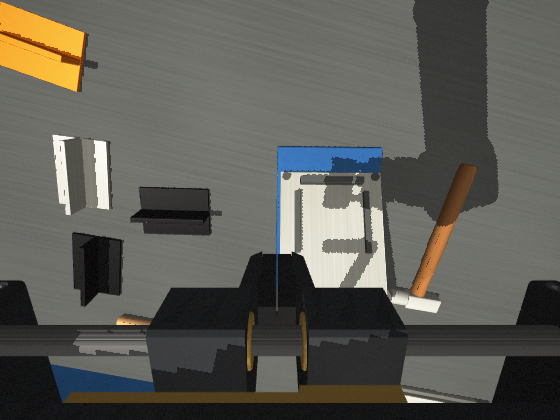

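The wrist view shows the jig's low end: foot plate corners about (278,147) and (382,147), ledge at row 180, rails at columns 298 and 367. It also shows the steel tee at (82,175). Enlarging to refine the poses.

Run:
```python
import cv2,numpy as np
a=cv2.imread("pics/w1.png")
f=lambda i,x,y,w,h,s:cv2.resize(i[y:y+h,x:x+w],None,fx=s,fy=s,interpolation=cv2.INTER_CUBIC)
A=f(a,45,125,72,100,4); B=f(a,270,140,125,150,4)
A=cv2.copyMakeBorder(A,0,200,0,0,cv2.BORDER_CONSTANT)
cv2.imwrite("pics/c3.png",np.hstack([A,B]))
```

```text
(no output)
```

View pics/c3.png

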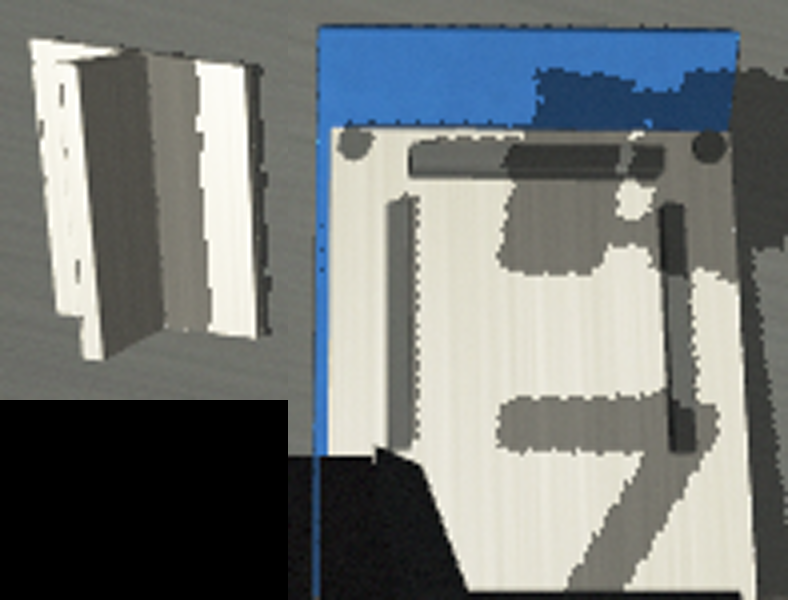

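```bash
cat > fit2.py <<'E'
from fit import *
cw=np.load("w1.npy",allow_pickle=True).item()
W=lambda u,ox,oy:np.array([ox+(u[0]+.5)/4-.5,oy+(u[1]+.5)/4-.5])
tw=[((30,38),(-55,-40,6)),((57,315),(55,-40,6)),((257,338),(55,40,6)),((245,65),(-55,40,6)),((68,62),(-55,0,46)),((92,357),(55,0,46))]
def ftw(p): 
    g=lambda P:R.from_euler('z',p[2]).apply(P)+[p[0],p[1],0]
    return np.r_[*[proj(cw,g(P))[0]-W(u,45,125) for u,P in tw]]
jw=[((331,127),(-75,-75,0)),((735,130),(-75,75,0)),((411,178),(-55,-46,14)),((664,178),(-55,46,14)),((416,197),(-45,-46,8)),((412,448),(45,-46,8)),((660,205),(-45,46,0)),((672,450),(45,46,0))]
def fjw(p): return np.r_[*[proj(cw,bed(p)(P))[0]-W((u[0]-288,u[1]),270,140) for u,P in jw]]
r=least_squares(ftw,[537,-142,.106],x_scale=[10,10,.1]);print("tee w",r.x,np.round(r.fun,1))
r=least_squares(fjw,[505,247,.229],x_scale=[10,10,.1]);print("jig w",r.x,np.round(r.fun,1))
r=least_squares(lambda p:np.r_[fjw(p),fj(p)],[505,247,.229,-.75,1.3],x_scale=[10,10,.1,.1,.1],loss='soft_l1');print("jig all",r.x)
print(np.round(fjw(r.x),1),np.round(fj(r.x),1)); np.save("jig.npy",r.x)
r=least_squares(lambda p:np.r_[ftw(p),ft(p)],[537,-142,.106],x_scale=[10,10,.1],loss='soft_l1');print("tee all",r.x)
E
python3 fit2.py | tail -8
```

```text
jig w [5.05841831e+02 2.48970849e+02 2.29831735e-01] [ 0.2  0.3 -0.7  0.2  0.5 -2.1  1.1 -1.6 -1.1  1.   0.6  0.7 -0.3  0.8
 -0.2  0.9]
jig all [ 5.05439397e+02  2.48658567e+02  2.27232274e-01 -7.56370484e-01
  1.29747487e+00]
[ 0.2 -0.2 -0.7  0.   0.4 -2.5  1.1 -1.9 -1.1  0.6  0.4  0.4 -0.4  0.5
 -0.4  0.7] [-0.3 -2.3 -0.1 -1.  -0.  -0.5  1.3  0.3  0.1  0.4 -0.2  0.6 -0.2 -1.2
  0.1 -0.3]
tee all [ 5.38069457e+02 -1.39301860e+02  1.01087363e-01]
```

```bash
sed -i 's/out.append(\[sh.tolist(),a,claw\])/out.append([sh.tolist(),float(a),claw])/' plan.py
python3 - <<'E'
from plan import *
rows([(475,182,252,-166.9),],v=25,claw=-1)
rows([(475,182,252,-166.9),(519,192,252,-166.9),(536,196,264,-166.9),(552,200,276,-166.9)],v=11,claw=-1)
E
```

```text
t 2.8167 at [449.7 149.6 304.3] th -166.6
[[[-0.011,0.009,0.017],0.1,-1],[[-0.01,0.008,0.018],0.1,-1],[[-0.011,0.009,0.017],0.1,-1]]
t 2.8167 at [449.7 149.6 304.3] th -166.6
[[[-0.005,0.004,0.007],0.0,-1],[[-0.004,0.003,0.008],0.0,-1],[[-0.005,0.004,0.007],0.0,-1],[[-0.004,0.004,0.008],0.0,-1],[[-0.005,0.003,0.007],0.0,-1],[[-0.004,0.004,0.008],0.0,-1],[[-0.005,0.004,0.007],0.0,-1],[[-0.009,-0.0,0.0],0.1,-1]]
[[[-0.009,-0.0,0.0],0.1,-1],[[-0.009,-0.0,0.0],0.1,-1],[[-0.009,-0.001,0.0],0.1,-1],[[-0.009,0.0,0.0],0.1,-1],[[-0.009,0.0,-0.006],-0.1,-1],[[-0.009,0.0,-0.006],-0.1,-1],[[-0.008,0.0,-0.006],-0.0,-1],[[-0.008,0.001,-0.006],-0.0,-1]]
```

Call:
drive_tool:
  steps:
    - [[-0.011,0.009,0.018],0,-1]
    - [[-0.011,0.009,0.017],0,-1]
    - [[-0.011,0.009,0.017],0,-1]
    - [[-0.009,0,0],0,-1]
    - [[-0.009,0,0],0,-1]
    - [[-0.009,0,0],0,-1]
    - [[-0.009,0,0],0,-1]
    - [[-0.009,0,0],0,-1]

```text
t: 3.48
ee_pos: [521.3, 193.2, 253.6]
tcp_rot: [0.001, -0.115, 0.993, -0.0]
force: [-0.9, -0.4, 0.0]
width: 0.5
grasp_force: 0.0
```

Call:
drive_tool:
  steps:
    - [[-0.009,0,-0.006],0,-1]
    - [[-0.009,0,-0.006],0,-1]
    - [[-0.008,0,-0.006],0,-1]
    - [[-0.008,0,-0.006],0,-1]
    - [[0,0,0],0,-1]

```text
t: 3.9
ee_pos: [555.2, 201.8, 278.2]
tcp_rot: [0.001, -0.115, 0.993, 0.001]
force: [0.4, -0.2, -0.3]
width: 0.6
grasp_force: 0.0
```

Run:
```python
from plan import *
print(env.sense()['q'].round(2))
cv2.imwrite("pics/s2.png",env.get_image("side")[150:330,180:320]) 
a=cv2.imread("pics/s2.png"); cv2.imwrite("pics/s2.png",cv2.resize(a,None,fx=3,fy=3))
rows([(480,140,330,-166.9),(480,-100,230,-180-6.2+12),(538,-139,120,-174.2)],claw=1)
```

```text
[ 0.21  0.52 -0.9   1.6   0.43  1.23  1.03]
t 3.95 at [554.  201.7 277.4] th -166.7
[[[0.029,-0.014,-0.018],0.1,1],[[0.028,-0.015,-0.017],0.1,1],[[0.029,-0.014,-0.018],0.1,1],[[0.008,-0.033,0.014],1.0,1],[[0.007,-0.034,0.015],1.0,1],[[0.006,-0.034,0.014],1.0,1],[[0.006,-0.033,0.014],1.0,1],[[0.006,-0.034,0.015],1.0,1]]
[[[0.004,-0.034,0.014],1.0,1],[[0.005,-0.034,0.014],1.0,1],[[-0.014,-0.011,0.028],0.0,1],[[-0.013,-0.012,0.027],0.0,1],[[-0.014,-0.011,0.028],0.0,1],[[-0.013,-0.011,0.027],0.0,1]]
```

View pics/s2.png

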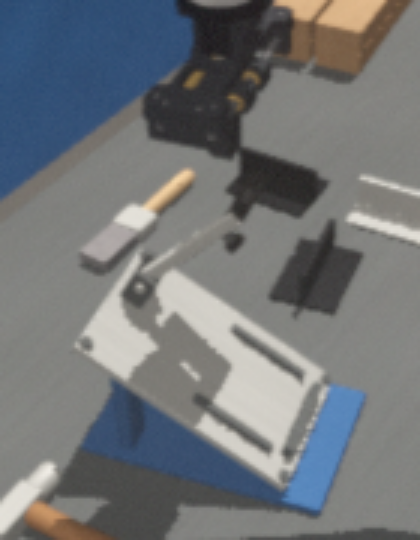

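The clamp has not moved: its tip is still at side px about (260,225), and no force was felt. I'll triangulate the handle from both views.

Run:
```python
from fit2 import *
def tri(a,b):
    (o1,d1),(o2,d2)=ray(cs,*a),ray(cd,*b)
    k=np.linalg.lstsq(np.c_[d1,-d2],o2-o1,rcond=None)[0]
    A,B=o1+k[0]*d1,o2+k[1]*d2; return (A+B)/2,np.linalg.norm(A-B)
J=np.load("jig.npy"); Rb=R.from_euler('z',J[2])*R.from_euler('y',-np.pi/6)
for a,b in[(S(208,103,277,138),S(396,52,200,200)),(S(292,30,277,138),S(341,130,200,200))]:
    P,e=tri(a,b); q=Rb.inv().apply(P-[J[0],J[1],62]); v=q-[145,-22,30]
    print(P.round(1),e.round(1),"bed",q.round(1),"r",np.hypot(v[0],v[2]),"ang",np.arctan2(v[2],-v[0]))
for a in (1.0,1.1,1.2,1.3,1.4,1.5,1.6):
    P=bed(J)(np.array([clampP(a,[-130,-36,0]),clampP(a,[-130,-66,0]),clampP(a,[-130,0,0]),clampP(a,[-110,0,-20])])); print(a,P[0].round(0),proj(cd,P).round(0).tolist(),proj(cs,P).round(0).tolist())
```

```text
tee [ 537.16407985 -141.61761282   25.2386479 ] 1.7045669865769695
[[-0.0, 0.5], [0.2, -0.1], [-0.7, -0.3], [0.1, 0.6], [-0.5, 0.1], [0.1, 0.1], [-0.1, 0.2], [-0.7, 1.2], [0.1, 0.1], [0.3, 0.5]]
tee w [ 5.38340819e+02 -1.38757175e+02  1.00580927e-01] [-0.3 -0.6 -0.2 -0.5  0.2  0.2  0.3  0.1 -0.4  0.1  0.3  0.7]
jig w [5.05841831e+02 2.48970849e+02 2.29831735e-01] [ 0.2  0.3 -0.7  0.2  0.5 -2.1  1.1 -1.6 -1.1  1.   0.6  0.7 -0.3  0.8
 -0.2  0.9]
jig all [ 5.05439397e+02  2.48658567e+02  2.27232274e-01 -7.56370484e-01
  1.29747487e+00]
[ 0.2 -0.2 -0.7  0.   0.4 -2.5  1.1 -1.9 -1.1  0.6  0.4  0.4 -0.4  0.5
 -0.4  0.7] [-0.3 -2.3 -0.1 -1.  -0.  -0.5  1.3  0.3  0.1  0.4 -0.2  0.6 -0.2 -1.2
  0.1 -0.3]
tee all [ 5.38069457e+02 -1.39301860e+02  1.01087363e-01]
[544.8 164.7 255. ] 2.4 bed [113.4 -90.7 157.4] r 131.29563617692483 ang 1.3273801868071111
[530.9 230.1 257.9] 4.0 bed [115.8 -23.8 159.3] r 132.57519218730496 ang 1.3487349706777092
1.0 [514. 191. 220.] [[270.0, 226.0], [274.0, 220.0], [266.0, 234.0], [263.0, 241.0]] [[311.0, 154.0], [305.0, 159.0], [318.0, 148.0], [319.0, 156.0]]
1
[... 204 characters left out ...]
[261.0, 227.0], [260.0, 235.0]] [[315.0, 151.0], [309.0, 156.0], [323.0, 145.0], [322.0, 152.0]]
1.3 [536. 196. 252.] [[263.0, 216.0], [266.0, 210.0], [258.0, 224.0], [258.0, 232.0]] [[318.0, 150.0], [312.0, 155.0], [325.0, 144.0], [324.0, 151.0]]
1.4 [545. 198. 260.] [[259.0, 213.0], [263.0, 207.0], [255.0, 220.0], [256.0, 229.0]] [[321.0, 149.0], [315.0, 154.0], [328.0, 143.0], [326.0, 150.0]]
1.5 [555. 201. 268.] [[256.0, 210.0], [260.0, 204.0], [251.0, 217.0], [253.0, 226.0]] [[324.0, 149.0], [318.0, 154.0], [331.0, 142.0], [329.0, 149.0]]
1.6 [566. 203. 275.] [[252.0, 207.0], [256.0, 201.0], [247.0, 214.0], [250.0, 223.0]] [[327.0, 149.0], [321.0, 154.0], [335.0, 142.0], [331.0, 148.0]]
```

Run:
```python
from h import *
a0=cv2.imread("pics/side0.png"); a1=env.get_image("side")
cd=env.camera_params("side")
print(env.sense()['ee_pos'],proj(cd,[[555,202,278],[555,202,264]]))
g0,g1=[cv2.cvtColor(x,cv2.COLOR_BGR2GRAY) for x in(a0,a1)]
for r in range(200,240,2): print(r,g0[r,236:274:2],g1[r,236:274:2])
```

```text
[553.1555703  201.51471504 276.86497943] [[255.42995486 207.14354106]
 [255.55793698 211.19336539]]
200 [128 127 127 127 127 125 127 129 126 125 126 122  57  55  73  95 116 124
 125] [131 132 129 130 129 118  97  63  51  49  47  48  47  58  72  99 119 126
 130]
202 [129 126 126 127 125 127 127 127 127 126 125 124  62  44  40  45  52  68
  92] [132 131 129 131 130 132 132 109  80  69  53  94  60  35  37  42  56  70
  96]
204 [126 126 127 126 128 126 126 124 125 125 127 125  64  38  41  40  43  42
  40] [131 131 130 130 132 131 131 131 130 128 128 125  64  41  43  39  43  38
  40]
206 [127 126 138 167 135 127 126 127 125 125 127 122  65  43  42  48  44  39
  41] [132 132 142 171 140 132 129 128 130 129 131 126  61  42  45  44  42  43
  40]
208 [125 156 207 199 154 126 124 126 125 126 127 119  54  47  64  65  46  42
  44] [131 161 212 203 157 130 128 130 129 128 131 122  57  46  49  44  45  40
  40]
210 [157 213 190 151 116 124 125 126 124 125 120  61  43  58  63  55  49  38
  42] [162 218 195 154 116 126 131 130 128 132 124  63  44  48  46  46  44  42
  39]
212 [207 184 138  90 112 123
[... 1539 characters left out ...]
26 123 131 115  75  54  69 125 131 131 132 133
 132]
232 [137 165 172 131 122 121 121 128 128 114  57  58 112 128 126 127 127 129
 128] [144 165 143 131 127 122 124 132 131 115  58  57 117 133 131 129 133 134
 131]
234 [181 146 126 121 121 125 128 128 128 127 102 115 126 128 129 129 128 129
 129] [186 150 129 126 123 128 132 133 131 132 108 120 130 131 131 134 133 131
 133]
236 [130 123 123 119 126 130 127 128 128 129 130 128 127 129 128 129 128 129
 127] [135 128 126 123 132 133 132 131 131 132 133 132 131 131 132 133 133 133
 130]
238 [123 124 124 129 129 128 127 127 129 128 128 127 127 129 129 129 127 127
 127] [126 129 129 132 133 134 131 131 133 131 132 129 132 132 132 133 134 130
 131]
```

Run:
```python
from h import *
s=env.sense();p=s['ee_pos'];z=rot(s['tcp_rot']).apply([0,0,1]);print(p,z,s['width'])
out=[]
for n,(x,y,w,h) in dict(scene=(260,70,130,100),side=(190,130,130,100),wrist=(200,240,160,160)).items():
    c=env.camera_params(n);im=env.get_image(n)
    q=proj(c,[p,p+14*z,p-45*z]);print(n,q.round(0).tolist())
    k=3; C=cv2.resize(im[y:y+h,x:x+w],None,fx=k,fy=k,interpolation=cv2.INTER_CUBIC)
    for (u,v),col in zip(q,[(0,255,0),(0,0,255),(255,0,255)]): cv2.circle(C,(int((u-x+.5)*k),int((v-y+.5)*k)),3,col,1)
    out.append(C)
A=np.vstack(out[:2]);cv2.imwrite("pics/m1.png",np.hstack([A[:600],cv2.resize(cv2.copyMakeBorder(out[2],0,120,0,0,cv2.BORDER_CONSTANT),(400,600))]))
```

```text
[553.1555703  201.51471504 276.86497943] [ 4.49461852e-04  2.25829745e-04 -9.99999873e-01] 0.24745847864673737
scene [[324.0, 146.0], [324.0, 150.0], [326.0, 134.0]]
side [[256.0, 208.0], [256.0, 212.0], [256.0, 194.0]]
wrist [[276.0, 249.0], [276.0, 239.0], [276.0, 292.0]]
```

View pics/m1.png

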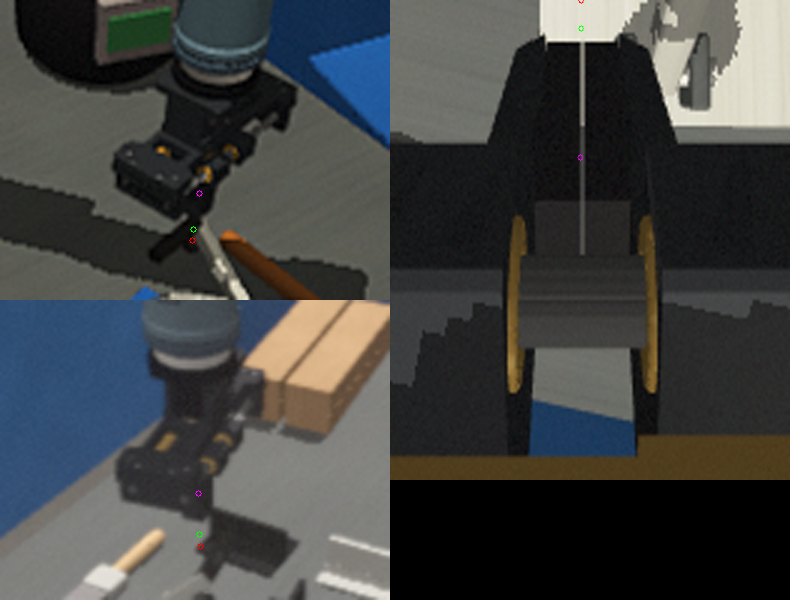

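The closed fingertips sit well behind the nominal tip: side row about 203 against 212 expected, and wrist row 253 against 239. So the tips passed above the handle. I'll back off and measure tip extent against opening.

Call:
drive_tool:
  steps:
    - [[0.02,0,0],0,1]
    - [[0.03,0,0],0,1]
    - [[0.03,0,0],0,1]
    - [[0.02,0,0],0,1]
    - [[0,0,0],0,1]
    - [[0,0,0],0,1]
    - [[0,0,0],0,1]
    - [[0,0,0],0,1]

```text
t: 4.82
ee_pos: [456.4, 178.7, 276.7]
tcp_rot: [0.0, -0.116, 0.993, 0.0]
force: [0.0, 0.2, -0.1]
width: 51.6
grasp_force: 0.0
```

Run:
```python
from h import *
s=env.sense();p=s['ee_pos'];T=rot(s['tcp_rot']);print(p,s['width'],s['q'].round(2))
for n in("wrist","scene","side"):
    c=env.camera_params(n);im=env.get_image(n);cv2.imwrite(f"pics/o_{n}.png",im)
    P=[p+T.apply([a,b,t]) for b in(-44,44) for a in(9,-9) for t in (14,0,-20)]
    print(n,proj(c,P).round(0).tolist())
a=cv2.imread("pics/o_wrist.png");b=cv2.imread("pics/o_scene.png");d=cv2.imread("pics/o_side.png")
L=cv2.resize(a[200:420],(560,220)); 
u=[int(v) for v in proj(env.camera_params("scene"),p)[0]];w=[int(v) for v in proj(env.camera_params("side"),p)[0]]
cv2.imwrite("pics/m2.png",np.vstack([cv2.resize(L,(800,300)),np.hstack([cv2.resize(x[max(0,k[1]-60):k[1]+40,k[0]-66:k[0]+67],(400,300)) for x,k in((b,u),(d,w))])]))
print(u,w)
```

```text
[456.43267707 178.74595714 276.66188541] 51.56698632407721 [ 0.34  0.34 -0.98  1.84  0.31  1.13  1.05]
wrist [[208.0, 225.0], [203.0, 234.0], [194.0, 249.0], [210.0, 250.0], [205.0, 261.0], [197.0, 278.0], [344.0, 225.0], [349.0, 234.0], [357.0, 249.0], [342.0, 250.0], [347.0, 261.0], [355.0, 278.0]]
scene [[285.0, 140.0], [285.0, 137.0], [286.0, 131.0], [290.0, 143.0], [290.0, 139.0], [291.0, 134.0], [304.0, 126.0], [304.0, 122.0], [305.0, 117.0], [308.0, 128.0], [309.0, 125.0], [309.0, 120.0]]
side [[298.0, 210.0], [298.0, 206.0], [299.0, 200.0], [292.0, 209.0], [292.0, 205.0], [292.0, 199.0], [289.0, 229.0], [289.0, 225.0], [289.0, 219.0], [282.0, 228.0], [282.0, 224.0], [283.0, 218.0]]
[297, 130] [290, 214]
```

View pics/m2.png

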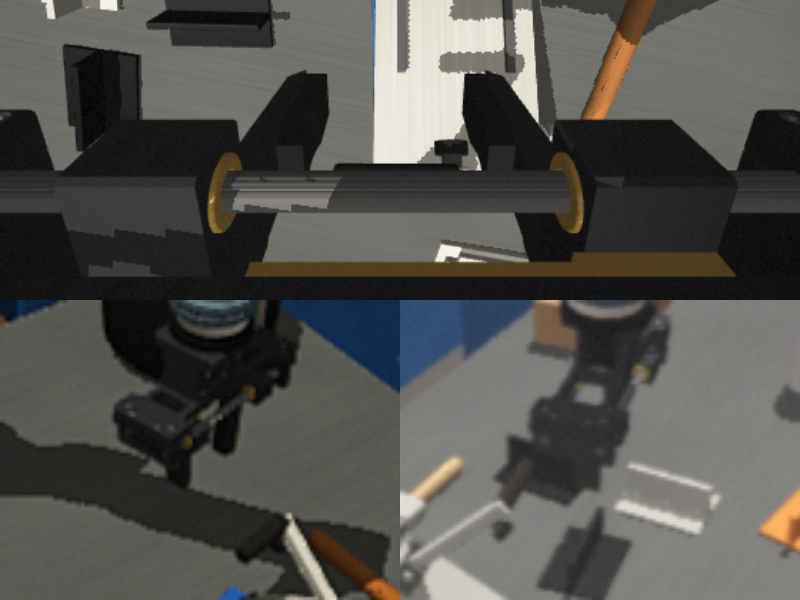

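The fingers run straight on rods, and their inner tip corners show at wrist px (229.6,253.5) and (325.3,253.5) for a 51.6 mm opening. Solving for where the tips really are in the tool frame.

Run:
```python
from plan import *
from scipy.optimize import least_squares
s=env.sense();p=s['ee_pos'];T=rot(s['tcp_rot']);c=env.camera_params("wrist")
print("cam in tool",T.inv().apply(c['origin']-p).round(1),"axis",T.inv().apply(rot(c['attitude']).apply([0,0,-1])).round(3))
for b in(25.8,28):
  r=least_squares(lambda v:np.r_[proj(c,p+T.apply([v[0],-b,v[1]]))[0]-[229.6,253.5],proj(c,p+T.apply([v[0],b,v[1]]))[0]-[325.3,253.5]],[0,0]);print(b,r.x,r.fun.round(1))
J=[505.6,248.8,.229]
# handle push
rows([(475,182,226,-166.9)],v=15,claw=-1)
```

```text
cam in tool [  82.7    0.3 -167.9] axis [-0.324  0.     0.946]
25.8 [  6.6300827  -20.80433376] [-1.6  0.  -1.6 -0. ]
28 [ 0.14589691 -8.26933415] [-1.6  0.  -1.6 -0. ]
t 4.9667 at [456.  178.9 276.5] th -166.7
[[[-0.005,-0.0,0.013],0.1,-1],[[-0.005,-0.001,0.012],0.1,-1],[[-0.004,0.0,0.013],0.1,-1],[[-0.005,-0.0,0.012],0.1,-1]]
```

Call:
drive_tool:
  steps:
    - [[-0.006,0,0.013],0,-1]
    - [[-0.006,0,0.013],0,-1]
    - [[-0.006,0,0.013],0,-1]
    - [[-0.006,0,0.013],0,-1]
    - [[-0.009,0,0],0,-1]
    - [[-0.009,0,0],0,-1]
    - [[-0.009,0,0],0,-1]
    - [[-0.009,0,0],0,-1]

```text
t: 5.63
ee_pos: [515.4, 193.0, 225.4]
tcp_rot: [0.001, -0.116, 0.993, 0.0]
force: [0.0, -0.2, 0.1]
width: 14.8
grasp_force: 0.0
```

Call:
drive_tool:
  steps:
    - [[-0.009,0,-0.004],0,-1]
    - [[-0.009,0,-0.005],0,-1]
    - [[-0.008,0,-0.006],0,-1]

```text
t: 5.88
ee_pos: [537.4, 197.8, 240.0]
tcp_rot: [-0.003, -0.116, 0.993, -0.001]
force: [-8.3, -3.2, 5.6]
width: 0.6
grasp_force: 4.3
```

```bash
cat > arm.py <<'E'
from h import *
def clamp_angle(im):
    "bright bar in the side view: best angle by mean brightness along the bar top vs around"
    J=[505.6,248.8,.229];cd=env.camera_params("side");g=cv2.cvtColor(im,cv2.COLOR_BGR2GRAY).astype(np.float32)
    Rb=R.from_euler('z',J[2])*R.from_euler('y',-np.pi/6)
    sc=[]
    for a in np.arange(-.1,1.75,.02):
        P=[Rb.apply(R.from_euler('y',a).apply([-r,0,o])+[145,-22,30])+[J[0],J[1],62] for o in(7,) for r in np.linspace(50,115,30)]
        q=proj(cd,P).astype(np.float32); sc.append((cv2.remap(g,q[:,0][None],q[:,1][None],1).mean(),round(a,2)))
    return sorted(sc)[::-1][:4]
E
python3 - <<'E'
from arm import *
print(clamp_angle(cv2.imread("pics/side0.png")),clamp_angle(env.get_image("side")))
E
```

```text
[(np.float32(201.44867), np.float64(0.14)), (np.float32(200.93242), np.float64(0.12)), (np.float32(200.64714), np.float64(0.16)), (np.float32(198.96992), np.float64(0.1))] [(np.float32(206.51051), np.float64(0.14)), (np.float32(205.98601), np.float64(0.12)), (np.float32(205.7125), np.float64(0.16)), (np.float32(204.03548), np.float64(0.1))]
```

Call:
drive_tool:
  steps:
    - [[-0.008,0,-0.006],0,-1]
    - [[-0.008,0,-0.006],0,-1]
    - [[-0.007,0,-0.005],0,-1]
    - [[0,0,0],0,-1]

```text
t: 6.27
ee_pos: [556.5, 202.2, 254.2]
tcp_rot: [-0.007, -0.116, 0.993, -0.002]
force: [-14.6, -4.6, -2.4]
width: 0.5
grasp_force: 7.7
```

```bash
sed -i 's/arange(-.1,1.75,.02)/arange(.95,1.75,.02)/' arm.py
python3 - <<'E'
from arm import *
print(env.sense()['ee_pos'],env.sense()['force'])
print(clamp_angle(cv2.imread("pics/side0.png")),clamp_angle(env.get_image("side")))
E
```

```text
[556.53902083 202.24123271 254.19335343] [-14.61439875  -4.63913348  -2.43164141]
[(np.float32(175.86533), np.float64(1.31)), (np.float32(171.9059), np.float64(1.33)), (np.float32(162.50816), np.float64(1.29)), (np.float32(156.4786), np.float64(1.35))] [(np.float32(134.16426), np.float64(1.15)), (np.float32(133.92291), np.float64(1.17)), (np.float32(133.8109), np.float64(1.13)), (np.float32(133.5542), np.float64(1.29))]
```

Call:
drive_tool:
  steps:
    - [[0.02,0,0],0,-1]
    - [[0.04,0,0],0,-1]
    - [[0.04,0.0,0],0,1]
    - [[0.02,-0.03,0],0,1]
    - [[0,-0.04,0],0,1]
    - [[0,-0.04,0],0,1]

```text
t: 6.82
ee_pos: [470.3, 68.5, 257.9]
tcp_rot: [0.001, -0.118, 0.993, -0.001]
force: [1.5, 0.0, -0.2]
width: 25.2
grasp_force: 0.0
```

Run:
```python
from arm import *
from plan import rows
print(clamp_angle(env.get_image("side")), env.sense()['q'].round(2))
rows([(490,-20,200,-170),(538,-139,110,-174.2)])
```

```text
[(np.float32(132.73691), np.float64(1.15)), (np.float32(132.69652), np.float64(1.27)), (np.float32(132.66628), np.float64(1.13)), (np.float32(132.6512), np.float64(1.29))] [ 0.57  0.32 -0.95  1.9   0.31  1.07  1.29]
t 6.8667 at [473.   58.4 257. ] th -167.2
[[[0.0,-0.027,0.019],0.9,1],[[0.0,-0.026,0.019],0.9,1],[[-0.0,-0.027,0.019],0.9,1],[[-0.007,-0.031,0.023],1.1,1],[[-0.007,-0.032,0.022],1.1,1],[[-0.008,-0.031,0.023],1.1,1],[[-0.008,-0.031,0.022],1.1,1]]
```

Call:
drive_tool:
  steps:
    - [[0,-0.027,0.018],0.9,-0.09]
    - [[0,-0.027,0.018],0.9,-0.09]
    - [[0,-0.027,0.018],0.9,-0.09]
    - [[-0.004,-0.032,0.022],1.1,-0.09]
    - [[-0.004,-0.032,0.022],1.1,-0.09]
    - [[-0.004,-0.032,0.022],1.1,-0.09]
    - [[-0.004,-0.032,0.022],1.1,-0.09]
    - [[0,0,0],0,-0.09]

```text
t: 7.53
ee_pos: [522.7, -141.6, 110.8]
tcp_rot: [-0.002, -0.049, 0.999, -0.001]
force: [-1.3, -0.3, 0.3]
width: 39.5
grasp_force: 0.0
```

Run:
```python
from plan import *
im=env.get_image("wrist");cv2.imwrite("pics/w2.png",im)
im=env.get_image("scene");cv2.imwrite("pics/s3.png",im)
rows([(523,-141,60,-174.2)])
c=env.camera_params("wrist")
t=lambda P:R.from_euler('z',.101).apply(P)+[538.1,-139.3,0]
print(proj(c,[t(np.array(P)) for P in((-55,0,46),(55,0,46),(-55,-40,6),(-55,40,6))]).round(0).tolist())
```

```text
t 7.6333 at [ 523.8 -135.   114. ] th -173.9
[[[0.001,-0.003,0.027],0.1,1],[[0.0,-0.003,0.027],0.1,1]]
[[269.0, 161.0], [269.0, 283.0], [225.0, 153.0], [314.0, 153.0]]
```

Run:
```python
from h import *
g=cv2.cvtColor(cv2.imread("pics/w2.png"),cv2.COLOR_BGR2GRAY)
for r in (170,185,200,215): print(r,g[r,200:340:4])
for c in (262,266,270,274): print(c,g[130:300:6,c])
c=env.camera_params("scene");g=cv2.cvtColor(cv2.imread("pics/s3.png"),cv2.COLOR_BGR2GRAY)
J=[505.6,248.8,.229];Rb=R.from_euler('z',J[2])*R.from_euler('y',-np.pi/6)
for a in np.arange(1.2,1.75,.05):
    P=[Rb.apply(R.from_euler('y',a).apply([-r,0,0])+[145,-22,30])+[J[0],J[1],62] for r in np.linspace(40,125,40)]
    q=proj(c,P).astype(np.float32);v=cv2.remap(g,q[:,0][None],q[:,1][None],1); print(round(a,2),v.mean().round(),end='; ')
```

```text
170 [128 129 130 131 129 129 130 129 130 252 251 252 250 251 250 251 249 249
 245 251 248 138 141 144 138 137 135 140 138 141 115  70  71  67  67]
185 [120 122 123 122 124 123 123 126 125 251 249 251 249 249 250 249 248 248
 128 146 144 137 139 142 137 136 138 139 140 141  66  66  70  69  67]
200 [125 126 126 128 129 128 126 123 123 250 247 250 247 248 248 248 247 246
 121 146 143 137 142 142 136 135 138 142 139 143  68  70  68  68  65]
215 [123 123 122 123 124 125 123 125 124 194 247 248 247 246 248 247 246 245
 116 145 145 138 143 144 138 134 140 144 142 145  69  65  66  67  68]
262 [127 129 124 126 128 251 250 249 249 249 248 247 247 246 246 246 245 244
 245 245 246 245 246 127 120 125 123 120 122]
266 [125 127 125 125 126 249 250 248 248 248 248 247 247 246 245 245 245 245
 245 245 245 246 246 125 121 123 126 119 123]
270 [127 130 125 127 127 249 249 250 249 249 248 248 247 248 247 247 246 247
 247 247 246 248 247 127 119 125 126 122 123]
274 [128 128 127 127 127  89 249 251 143 144 144 146 144 143 141 143 141 141
 138 141 140 247 246 246 143 245 245 119 126]
1.2 79.0; 1.25 78.0; 1.3 78.0; 1.35 79.0; 1.4 79.0; 1.45 75.0; 1.5 78.0; 1.55 88.0; 1.6 103.0; 1.65 128.0; 1.7 148.0;
```

Call:
drive_tool:
  steps:
    - [[0,-0.002,0.015],0,-0.09]
    - [[0,-0.002,0.015],0,-0.09]
    - [[0,-0.002,0.015],0,-0.09]
    - [[0,0,0.015],0,-0.09]
    - [[0,0,0.01],0,-0.09]
    - [[0,0,0],0,-0.09]
    - [[0,0,0],0,-0.09]
    - [[0,0,0],0,-0.09]

```text
t: 8.3
ee_pos: [524.8, -139.5, 45.4]
tcp_rot: [0.001, -0.055, 0.999, -0.0]
force: [-0.5, 0.1, -0.0]
width: 39.5
grasp_force: 0.0
```

Run:
```python
from plan import *
c=env.camera_params("wrist");rows([(523,-141,40,-174.2)])
im=env.get_image("wrist");cv2.imwrite("pics/w3.png",im);g=cv2.cvtColor(im,cv2.COLOR_BGR2GRAY)
rows([])
t=lambda P:R.from_euler('z',.101).apply(P)+[538.1,-139.3,0]
print(proj(c,[t(np.array(P)) for P in((-55,0,46),(55,0,46),(-55,-40,6),(-55,40,6),(-55,-4,46),(-55,4,46))]).round(0).tolist())
for r in (110,120,130,150,170): print(r,g[r,200:350:4])
for k in (266,270,274,278,282): print(k,g[90:300:6,k])
```

```text
t 8.3 at [ 524.8 -139.5   45.4] th -173.7
[[[0.002,-0.001,0.005],0.5,1]]
t 8.35 at [ 524.8 -139.7   45.5] th -173.8
[[274.0, 181.0], [273.0, 338.0], [216.0, 167.0], [332.0, 168.0], [267.0, 181.0], [281.0, 181.0]]
110 [119 118 117 113 117 116 117 117 118 121 119 120 121 123 123 120 121 120
 120 119 117 120 117 117 118 119 119 118 117 118 118 116 117 115 117 116
 114 116]
120 [118 118 120 121 119 121 119 123 120 119 120 119 121 119 120 120 120 122
 124 123 124 122 121 119 116 115 116 117 118 117 118 119 120 121 121 122
 120 119]
130 [121 120 119 121 121 122 121 122 122 122 122 121 120 117 123 119 121 122
 121 121 122 120 120 118 119 120 120 120 123 123 120 119 122 119 119 120
 121 119]
150 [117 119 120 120 121 120 121 119 120 120 121 123 122 121 121 120 120 120
 118 118 119 120 122 120 121 121 122 121 122 122 123 124 123 122 121 121
 121 119]
170 [120 120 118 121 121 250 248 250 249 248 247 248 248 248 247 246 249 225
  84  84 126 135 135 141 136 132 136 241 242 243 242 244 240  64 123 122
 123 123]
266 [112 120 117 119 117 119 120 122 120 123 120 121 124 136 245 244 134 134
 132 131 133 133 132 131 131 133 133 135 133 135 240 241 241 241 241]
270 [112 119 118 117 119 120 123 121 121 124 118 123 125 106  85  87 248 247
 243 137 137 136 136 135 137 135 136 135 135 134 133 133 133 133 133]
274 [112 119 116 117 120 120 121 122 122 124 118 121 124 106  82  82 247 247
 242 139 138 141 140 138 138 138 136 135 137 137 135 136 135 133 133]
278 [112 123 119 115 120 123 121 121 120 123 118 120 121  99  82  83 243 243
 243 139 138 139 136 137 137 139 136 135 136 133 137 132 134 132 131]
282 [114 120 120 119 119 123 123 122 121 124 119 122 122 119 135 134 134 133
 131 132 132 131 130 132 130 131 132 132 134 133 136 134 135 135 137]
```

Call:
drive_tool:
  steps:
    - [[0,0.001,0.008],0,-0.09]
    - [[0,0,0.008],0,-0.09]
    - [[0,0,0.008],0,-0.09]
    - [[0,0,0.004],0,-0.09]
    - [[0,0,0],0,-0.09]

```text
t: 8.77
ee_pos: [522.9, -138.8, 15.3]
tcp_rot: [-0.001, -0.054, 0.999, 0.0]
force: [-0.8, -0.5, -0.3]
width: 40.0
grasp_force: 0.0
```

Call:
drive_tool:
  steps:
    - [[0,0,0.003],0,-0.09]
    - [[0,0,0.003],0,-0.09]
    - [[0,0,0],0,-0.09]

```text
t: 9.02
ee_pos: [523.7, -138.9, 10.2]
tcp_rot: [-0.0, -0.054, 0.999, 0.0]
force: [0.4, 0.6, -0.5]
width: 39.9
grasp_force: 0.0
```

Nominal tips would already be below the base plate with no contact felt, which confirms that the tips are shorter. I'll keep going down in small, felt steps.

Call:
drive_tool:
  steps:
    - [[0,0,0.003],0,-0.09]
    - [[0,0,0.003],0,-0.09]
    - [[0,0,0.0],0,-0.09]

```text
t: 9.27
ee_pos: [523.6, -138.9, 4.1]
tcp_rot: [-0.0, -0.054, 0.999, 0.0]
force: [-0.3, 0.2, 1.0]
width: 40.2
grasp_force: 0.0
```

Call:
drive_tool:
  steps:
    - [[0,0,0.003],0,-0.09]
    - [[0,0,0.002],0,-0.09]
    - [[0,0,0.0],0,-0.09]

```text
t: 9.52
ee_pos: [523.6, -138.9, -0.8]
tcp_rot: [-0.0, -0.054, 0.999, 0.0]
force: [-0.2, 1.0, 0.1]
width: 40.1
grasp_force: 0.0
```

Call:
drive_tool:
  steps:
    - [[0,0,0.003],0,-0.09]
    - [[0,0,0.0],0,-0.09]

```text
t: 9.68
ee_pos: [523.6, -138.9, -3.8]
tcp_rot: [-0.0, -0.054, 0.999, 0.0]
force: [-0.1, 0.1, 0.4]
width: 40.0
grasp_force: 0.0
```

Call:
drive_tool:
  steps:
    - [[0,0,0.003],0,-0.09]
    - [[0,0,0.0],0,-0.09]

```text
t: 9.85
ee_pos: [523.6, -139.0, -6.8]
tcp_rot: [-0.0, -0.054, 0.999, 0.0]
force: [0.0, -0.0, -0.7]
width: 40.2
grasp_force: 0.0
```

Call:
drive_tool:
  steps:
    - [[0,0,0.003],0,-0.09]
    - [[0,0,0.0],0,-0.09]

```text
t: 10.02
ee_pos: [523.6, -139.0, -9.8]
tcp_rot: [-0.0, -0.054, 0.999, 0.0]
force: [0.2, 0.5, 0.0]
width: 39.9
grasp_force: 0.0
```

Call:
drive_tool:
  steps:
    - [[0,0,0.003],0,-0.09]
    - [[0,0,0.0],0,-0.09]

```text
t: 10.18
ee_pos: [523.6, -138.9, -12.8]
tcp_rot: [-0.0, -0.054, 0.999, 0.0]
force: [-0.4, -0.7, 0.3]
width: 40.0
grasp_force: 0.0
```

Call:
drive_tool:
  steps:
    - [[0,0,0.002],0,-0.09]
    - [[0,0,0.0],0,-0.09]

```text
t: 10.35
ee_pos: [523.7, -138.9, -14.7]
tcp_rot: [-0.0, -0.054, 0.999, 0.0]
force: [0.5, 0.6, 0.5]
width: 39.8
grasp_force: 0.0
```

Call:
drive_tool:
  steps:
    - [[0,0,0.002],0,-0.09]
    - [[0,0,0.0],0,-0.09]

```text
t: 10.52
ee_pos: [524.0, -139.0, -15.6]
tcp_rot: [-0.0, -0.054, 0.999, -0.0]
force: [-3.0, 0.2, 10.8]
width: 40.4
grasp_force: 5.4
```

Contact at reported z = -15.5, so the real tips are 21 mm behind the reported TCP (a 35 mm offset). This agrees with the wrist estimate, and I'll use it from here on. Raising 7 mm and gripping.

Call:
drive_tool:
  steps:
    - [[0,0,-0.008],0,-0.09]
    - [[0,0,0],0,-1]
    - [[0,0,0],0,-1]
    - [[0,0,0],0,-1]
    - [[0,0,0],0,-1]
    - [[0,0,0],0,-1]

```text
t: 11.02
ee_pos: [523.7, -139.9, -8.6]
tcp_rot: [-0.0, -0.054, 0.999, -0.001]
force: [0.1, -4.8, -0.1]
width: 9.0
grasp_force: 2.0
```

Call:
drive_tool:
  steps:
    - [[0,0,-0.01],0,-1]
    - [[0,0,-0.02],0,-1]
    - [[0,0,-0.02],0,-1]
    - [[0,0,0],0,-1]
    - [[0,0,0],0,-1]

```text
t: 11.43
ee_pos: [523.9, -139.0, 41.9]
tcp_rot: [0.0, -0.054, 0.999, -0.0]
force: [-0.1, 0.4, -7.1]
width: 7.8
grasp_force: 30.0
```

Run:
```python
from plan import *
s=env.sense();print(s['q'].round(2))
c=env.camera_params("wrist");rows([])
im=env.get_image("wrist");cv2.imwrite("pics/w4.png",im);g=cv2.cvtColor(im,cv2.COLOR_BGR2GRAY)
p=s['ee_pos'];T=rot(s['tcp_rot'])
# tee expected in tool: grasp point rep z=-40.3; underside at grasp +31.5 (tool z down); tool x = -tee x ; xc=-14
for tilt in (-10,0,10):
  B=R.from_euler('y',tilt,degrees=True)
  f=lambda P:p+T.apply(B.apply([-(P[0]+14),P[1],-(P[2]-31.5)])+[0,0,-40.3])
  print(tilt,proj(c,[f(P) for P in((-55,-40,6),(-55,40,6),(-55,-4,46),(-55,4,46))]).round(0).tolist())
for r in range(150,215,5): print(r,g[r,200:356:4])
```

```text
[ 0.66  0.71 -0.64  1.91  0.62  0.73  1.33]
t 11.4333 at [ 523.9 -139.    41.9] th -173.8
-10 [[202.0, 195.0], [348.0, 195.0], [266.0, 205.0], [285.0, 205.0]]
0 [[199.0, 189.0], [352.0, 189.0], [265.0, 216.0], [285.0, 216.0]]
10 [[194.0, 186.0], [356.0, 186.0], [264.0, 230.0], [286.0, 230.0]]
150 [124 125 125 123 125 124 125 125 125 124 126 122 121 124 122 124 124 124
 125 124 124 124 125 123 129 127 128 129 126 126 126 124 125 125 123 123
 119 121 120]
155 [125 129 125 127 125 121 121 123 124 124 126 125 124 126 124 124 124 124
 125 127 125 126 124 124 124 124 124 124 125 125 126 125 125 124 125 123
 126 126 129]
160 [123 125 124 124 126 125 126 125 125 127 127 126 126 127 121 125 122 121
 124 124 125 127 127 125 126 125 124 125 124 125 125 126 125 124 124 125
 124 124 126]
165 [125 124 124 126 126 127 127 125 123 125 125 122 124 123 125 125 125 125
 127 126 127 124 127 126 123 125 124 122 124 124 125 128 128 126 126 129
 126 125 122]
170 [121 119 123 124 124 126 126 124 124 126 124 124 123  65 122 123  68  68
  65  69  65  67 117  62  66  65  67  67  64 122 122  67  65  66  68  64

[... 625 characters left out ...]
84  90 105 104 104 106 107 104
 107 102  70]
195 [125 251 250 249 250 251 250 248 248 250 249 249 250 248 247 248 250 246
  90  86  86  81 139 138 137 143 141 138 134 136 243 243 244 244 245 242
 244 242 140]
200 [121 251 250 248 250 251 250 248 248 249 248 249 250 248 247 247 249 230
  88  89  89  83 136 139 139 143 143 139 136 135 243 242 244 244 244 242
 244 243  59]
205 [121 247 250 248 250 140 139 137 136 245 246 246 249 248 247 247 249 195
  84  87  88  85 137 138 139 143 141 138 139 138 238 239 243 244 244 242
 243 140  66]
210 [124 139 136 136 138 140 140 136 134 139 137 139 249 248 246 247 249 123
  88  86  85  84 134 136 138 143 143 137 138 134 135 136 140 139 139 136
 138 139  66]
```

```bash
cat > place.py <<'E'
from plan import *
J=np.array([505.6,248.8,.229]); OFF=40.3
def W(s,z,y=0): # s along bed dir, y left, z of real grasp pt -> reported TCP
    c,sn=np.cos(J[2]),np.sin(J[2]); return [J[0]+c*s-sn*y,J[1]+sn*s+c*y,z-OFF]
def G(phi,d=4,xc=-15,h=31.5):
    f=np.radians(phi);a=55-xc
    x=55+d-a*np.cos(f)+h*np.sin(f); zb=a*np.sin(f)+h*np.cos(f)
    return .866*x-.5*zb, 62+.5*x+.866*zb
TH=-166.9
E
python3 - <<'E'
from place import *
for f in(30,25,20,15,10,5,0): print(f,np.round(G(f),1),np.round(W(*G(f)),1))
rows([(524,-139,140,-174),(445,40,150,-170),(*W(-80,165),TH)],v=32,claw=-1)
E
```

```text
30 [-18.9 123. ] [487.2 244.5  82.7]
25 [-21.4 116.8] [484.8 243.9  76.5]
20 [-23.3 110.4] [482.9 243.5  70.1]
15 [-24.7 103.8] [481.6 243.2  63.5]
10 [-25.5  97.2] [480.8 243.   56.9]
5 [-25.7  90.5] [480.6 243.   50.2]
0 [-25.3  83.8] [481.  243.1  43.5]
t 11.4833 at [ 523. -139.   41.] th -173.8
[[[-0.0,-0.0,-0.025],0.1,-1],[[-0.0,-0.0,-0.025],0.1,-1],[[-0.001,-0.0,-0.024],0.1,-1],[[0.0,-0.0,-0.025],0.1,-1],[[0.009,0.027,-0.001],-0.6,-1],[[0.008,0.026,-0.002],-0.6,-1],[[0.008,0.027,-0.001],-0.6,-1],[[0.008,0.027,-0.002],-0.6,-1]]
[[[0.007,0.027,-0.001],-0.6,-1],[[0.008,0.027,-0.002],-0.6,-1],[[0.007,0.027,-0.001],-0.6,-1],[[-0.002,0.027,0.004],-0.4,-1],[[-0.003,0.027,0.003],-0.4,-1],[[-0.003,0.028,0.004],-0.4,-1],[[-0.003,0.027,0.003],-0.4,-1],[[-0.003,0.027,0.004],-0.4,-1]]
[[[-0.003,0.027,0.004],-0.4,-1],[[-0.003,0.027,0.003],-0.4,-1]]
```

Call:
drive_tool:
  steps:
    - [[0,0,-0.025],0,-1]
    - [[0,0,-0.025],0,-1]
    - [[0,0,-0.025],0,-1]
    - [[0,0,-0.025],0,-1]
    - [[0.008,0.027,-0.001],-0.6,-1]
    - [[0.008,0.027,-0.001],-0.6,-1]
    - [[0.008,0.027,-0.001],-0.6,-1]
    - [[0.008,0.027,-0.001],-0.6,-1]

```text
t: 12.15
ee_pos: [476.8, -34.9, 144.2]
tcp_rot: [-0.001, -0.075, 0.997, 0.0]
force: [1.0, 1.0, -6.3]
width: 7.8
grasp_force: 30.0
```

Call:
drive_tool:
  steps:
    - [[0.008,0.027,0],-0.6,-1]
    - [[0.008,0.027,0],-0.6,-1]
    - [[0.007,0.027,0],-0.6,-1]
    - [[-0.003,0.027,0.003],-0.4,-1]
    - [[-0.003,0.027,0.003],-0.4,-1]
    - [[-0.003,0.027,0.003],-0.4,-1]
    - [[-0.003,0.027,0.003],-0.4,-1]
    - [[-0.003,0.027,0.003],-0.4,-1]

```text
t: 12.82
ee_pos: [430.1, 176.5, 129.1]
tcp_rot: [-0.001, -0.108, 0.994, -0.0]
force: [0.7, 0.1, -6.2]
width: 7.7
grasp_force: 30.0
```

Call:
drive_tool:
  steps:
    - [[-0.003,0.027,0.003],-0.4,-1]
    - [[-0.003,0.024,0.003],-0.4,-1]
    - [[0,0,0],0,-1]
    - [[0,0,0],0,-1]

```text
t: 13.15
ee_pos: [424.6, 228.0, 123.3]
tcp_rot: [-0.001, -0.117, 0.993, 0.0]
force: [-0.7, 0.3, -7.2]
width: 7.5
grasp_force: 30.0
```

Run:
```python
from place import *
rows([(*W(-19,130),TH)],v=15,claw=-1); print(env.sense()['q'].round(2))
c=env.camera_params("wrist");im=env.get_image("wrist");cv2.imwrite("pics/w5.png",im);g=cv2.cvtColor(im,cv2.COLOR_BGR2GRAY)
for r in range(150,215,5): print(r,g[r,200:356:4])
```

```text
t 13.15 at [424.6 228.  123.3] th -166.6
[[[-0.013,0.0,0.007],0.1,-1],[[-0.013,0.001,0.006],0.1,-1],[[-0.013,-0.0,0.007],0.1,-1],[[-0.013,0.0,0.007],0.1,-1],[[-0.013,0.001,0.007],0.1,-1]]
[ 0.08  0.53 -0.83  2.01  0.53  0.83  0.75]
150 [113 116 116 117 116 118 118 121 118 120 119 119 120 119 120 118 118 119
 120 118 120 121 121 119 122 120 116 112 113 119 118 119 118 120 121 120
 118 117 118]
155 [120 118 119 122 120 115 113 115 115 119 118 118 119 118 120 119 119 122
 121 123 119 116 120 121 120 117 120 120 119 120 118 117 113 114 119 118
 118 120 121]
160 [118 119 120 121 119 121 119 118 120 121 115 115 115 118 116 119 119 119
 119 119 119 117 117 122 120 115 117 115 118 115 118 120 113 118 114 119
 114 117 117]
165 [123 122 122 120 118 122 118 122 120 121 121 121 119 118 120 119 116 115
 115 116 117 116 120 119 117  65  62  63  62  63  61  63  61  64  63  62
  62  62  61]
170 [117 116 118 120 122 123 122 120 123 121 120 120 119 120 120 124 119 118
 123 123 118 118 117 115  69  61  61  64  64  65  62  61  60  63  65  63
  63  61  63]
175 [115 119 115 114 117 115 119 119 119 122 123
[... 563 characters left out ...]
03 103 102 102  94 104 105 104
  99 102  61]
195 [118 247 245 245 246 247 245 244 244 246 245 245 246 244 242 243 246 241
  95  89  89  91 133 134 134 138 138 132 130 235 239 240 240 241 242 238
 241 239  95]
200 [122 161 245 244 245 247 245 244 244 245 245 245 246 244 242 243 246 222
  95  92  91  78 134 132 134 139 137 131 131 152 239 239 240 241 241 239
 241 240  56]
205 [121 246 245 243 246 247 245 243 243 244 244 245 246 243 242 242 246 158
  89  93  92  84 133 132 134 135 137 133 130 239 239 239 239 241 240 239
 241 241  58]
210 [119 246 244 242 246 246 244 243 242 244 244 245 245 244 242 243 245 121
  91  92  90  86 132 133 134 138 135 131 131 131 238 238 240 241 240 241
 240 242  60]
```

Call:
drive_tool:
  steps:
    - [[-0.013,0,0.006],0,-1]
    - [[-0.013,0,0.007],0.1,-1]
    - [[-0.013,0,0.007],0.1,-1]
    - [[-0.013,0,0.007],0.1,-1]
    - [[-0.013,0.001,0.007],0,-1]
    - [[0,0,0],0,-1]
    - [[0,0,0],0,-1]
    - [[0,0,0],0,-1]

```text
t: 13.87
ee_pos: [488.4, 241.4, 90.2]
tcp_rot: [-0.001, -0.112, 0.994, -0.0]
force: [-1.1, 0.9, -6.9]
width: 7.7
grasp_force: 30.0
```

Run:
```python
from place import *
rows([(*W(*G(30)),TH)],claw=-1); print(env.sense()['q'].round(2),env.sense()['force'].round(1))
# lateral check in wrist picture: ledge/rails vs tee
c=env.camera_params("wrist");im=env.get_image("wrist");cv2.imwrite("pics/w6.png",im)
Rb=R.from_euler('z',J[2])*R.from_euler('y',-np.pi/6)
print(proj(c,[Rb.apply(P)+[J[0],J[1],62] for P in((-75,-75,0),(-75,75,0),(-55,-46,14),(-55,46,14))]).round(1).tolist())
g=cv2.cvtColor(im,cv2.COLOR_BGR2GRAY)
for r in range(100,190,8): print(r,g[r,170:390:5])
```

```text
t 13.8667 at [488.4 241.4  90.2] th -167.1
[[[0.0,0.003,0.008],-0.2,-1]]
[ 0.02  0.67 -0.76  1.88  0.6   0.85  0.75] [-1.1  0.9 -6.9]
[[182.3, 154.8], [377.9, 154.0], [215.5, 174.1], [345.3, 173.6]]
100 [113 113 111 110 112 112 112 112 116 117 116 112 117 114 116 114 115 115
 114 113 116 115 115 114 117 112 110 110 110 110 112 112 114 111 113 110
 113 110 113 115 112 109  57  58]
108 [114 115 103 104 102 104 104 104 103 103 104 103 104 108 105 106 103 104
 103 104 103 105 102 101 102 102 102 103 103 105 102 103 104 102 102 101
 100  99  98  99 100 102  84  56]
116 [112 108 122 118 120 118 118 116 115 119 114 116 117 116 114 117 114 113
 114 114 114 112 114 114 112 111 110 110 109 113 110 110 109 109 108 109
 108 108 106 106 105 106  68 109]
124 [114 116 121 119 119 117 119 118 119 117 120 116 116 114 114 113 112 114
 113 112 113 110 111 110 112 113 112 113 113 111 109 110 107 109 105 108
 110 109 108 106 107 104 114 114]
132 [114 114 108 121 119 118 116 118 117 118 117 116 117 116 113 113 112 115
 116 112 113 112 113 116 112 109 110 110 109 110 109 112 108 109 109 109
 107 106 108 11
[... 606 characters left out ...]
9 215 143 100 102 101 103 100 101 103 101
 102 101 102 103 104 102 104 104 103 101 103 103 103 103 103 100 100 111
 223 219  85 100 101 197  57 108]
172 [116 116 119 219 216 221 214 221 213 131 104 106 102 102 103 104 103  51
 100 104  53 101 106  99 105  56 100 105  57  99 108 100 106  53  98 112
 115 113 110 113 113 222  58 109]
180 [113 115 124 220 218 221 212 221 218 218 221 221 217 220 215 218 216 223
 220 109 113 111 112 110 111 112 110 112 108 113 114 114 117 112 112 111
 116 115 108 115 132 222  61 107]
188 [113 113 225 218 218 222 214 142 140  89  91 144 141 143 142 144 140  94
  91 100 100  99 103  97 100 101 101 101 101  98 103 102 104 100 102 103
 112 114 112 116 131 223  57  60]
```

Call:
drive_tool:
  steps:
    - [[0,0.003,0.002],-0.2,-1]
    - [[0,0,0.003],0,-1]
    - [[0,0,0.003],0,-1]
    - [[0.001,0,0.003],0,-1]
    - [[0,0,0],0,-1]

```text
t: 14.33
ee_pos: [487.2, 245.6, 79.5]
tcp_rot: [-0.0, -0.115, 0.993, 0.0]
force: [-3.0, 0.0, -1.5]
width: 7.7
grasp_force: 30.0
```

Call:
drive_tool:
  steps:
    - [[0.001,0,0.003],0,-1]
    - [[0.001,0,0.003],0,-1]
    - [[0,0,0],0,-1]

```text
t: 14.58
ee_pos: [485.8, 245.2, 73.4]
tcp_rot: [0.0, -0.114, 0.993, 0.0]
force: [-2.2, 0.6, -0.2]
width: 7.7
grasp_force: 30.0
```

Call:
drive_tool:
  steps:
    - [[0.001,-0.001,0.003],0,-1]
    - [[0.001,0,0.003],0,-1]
    - [[0.001,0,0.004],0,-1]
    - [[0.001,0,0.003],0,-1]
    - [[0,0,0],0,-1]

```text
t: 15.0
ee_pos: [481.8, 242.6, 59.9]
tcp_rot: [-0.0, -0.114, 0.993, -0.0]
force: [-0.1, 1.3, -1.4]
width: 8.0
grasp_force: 30.0
```

Call:
drive_tool:
  steps:
    - [[0.001,0,0.003],0,-1]
    - [[0,0,0.003],0,-1]
    - [[0,0,0.003],0,-1]
    - [[0,0,0],0,-1]

```text
t: 15.33
ee_pos: [481.0, 242.4, 51.0]
tcp_rot: [-0.0, -0.114, 0.993, -0.0]
force: [-0.1, -0.1, -1.2]
width: 7.5
grasp_force: 30.0
```

Call:
drive_tool:
  steps:
    - [[0,0,0.002],0,-1]
    - [[0,0,0.002],0,-1]
    - [[0,0,0.002],0,-1]
    - [[0,0,0],0,-1]

```text
t: 15.67
ee_pos: [481.1, 242.6, 45.3]
tcp_rot: [-0.0, -0.114, 0.993, -0.0]
force: [0.2, -0.0, -0.8]
width: 7.8
grasp_force: 30.0
```

Call:
drive_tool:
  steps:
    - [[0,0,0.002],0,-1]
    - [[0,0,0],0,-1]

```text
t: 15.83
ee_pos: [481.1, 242.7, 44.0]
tcp_rot: [0.0, -0.114, 0.993, -0.0]
force: [0.6, -0.1, 6.7]
width: 7.8
grasp_force: 30.0
```

Run:
```python
from place import *
rows([]);print(W(*G(0)))
c=env.camera_params("wrist");im=env.get_image("wrist");cv2.imwrite("pics/w7.png",im)
Rb=R.from_euler('z',J[2])*R.from_euler('y',-np.pi/6)
for P in((-55,-40,6),(-55,40,6),(-55,-46,14),(-55,46,14),(-55,0,46),(-45,-46,8),(-45,46,8)): print(P,proj(c,Rb.apply(P)+[J[0],J[1],62]).round(1)[0])
for k in (4,):
  C=cv2.resize(im[130:280,180:380],None,fx=k,fy=k,interpolation=cv2.INTER_CUBIC);cv2.imwrite("pics/v10.png",C)
```

```text
t 15.8333 at [481.1 242.7  44. ] th -166.9
[np.float64(480.9838581461146), np.float64(243.0622533840027), np.float64(43.479)]
(-55, -40, 6) [209.7 205.7]
(-55, 40, 6) [343.5 205.7]
(-55, -46, 14) [196.1 202.9]
(-55, 46, 14) [357.  202.9]
(-55, 0, 46) [276.6 188.6]
(-45, -46, 8) [197.9 221.8]
(-45, 46, 8) [355.2 221.8]
```

View pics/v10.png

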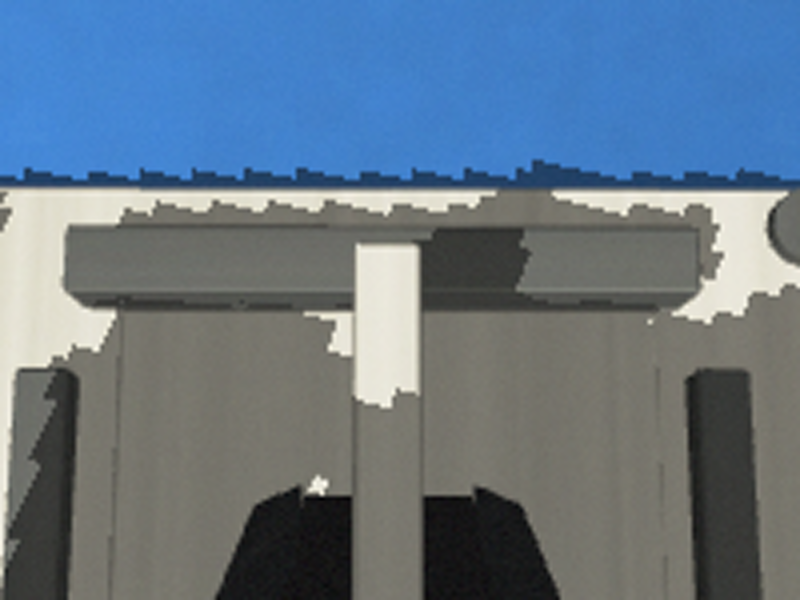

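The plate lies between the rails, with its edges at crop columns 118 and 657 against rails at 75 and 690. Its end is against the ledge, and the web end at full-picture row 190.7 against 188.6 expected puts it about 1 mm uphill. Releasing and rising.

Call:
drive_tool:
  steps:
    - [[0,0,-0.001],0,-0.3]
    - [[0,0,0],0,-0.2]
    - [[0,0,0],0,-0.1]
    - [[0,0,0],0,-0.1]
    - [[0,0,0],0,-0.1]

```text
t: 16.3
ee_pos: [480.9, 242.8, 44.4]
tcp_rot: [-0.0, -0.114, 0.993, -0.0]
force: [-0.6, 0.2, -0.5]
width: 38.7
grasp_force: 0.0
```

Call:
drive_tool:
  steps:
    - [[0,0,-0.01],0,-0.1]
    - [[0,0,-0.02],0,-0.1]
    - [[0,0,-0.03],0,-0.1]
    - [[0,0,-0.03],0,-0.1]
    - [[0,0,0],0,-0.1]
    - [[0,0,0],0,-0.1]

```text
t: 16.8
ee_pos: [482.2, 243.4, 136.6]
tcp_rot: [0.002, -0.114, 0.993, 0.0]
force: [0.3, -0.3, -0.2]
width: 39.4
grasp_force: 0.0
```

```bash
cat >> place.py <<'E'
TIP=21.3
def H(a): e=a-np.pi/6; return 110.6-130*np.cos(e),160.5+130*np.sin(e)
def WT(s,ztip,y=-58): p=W(s,0,y); return [p[0],p[1],ztip-TIP]
E
python3 - <<'E'
from place import *
c=env.camera_params("wrist");im=env.get_image("wrist");cv2.imwrite("pics/w8.png",im);g=cv2.cvtColor(im,cv2.COLOR_BGR2GRAY)
Rb=R.from_euler('z',J[2])*R.from_euler('y',-np.pi/6)
for d in(0,5):
  print(d,[proj(c,Rb.apply(np.array(P)+[d,0,0])+[J[0],J[1],62]).round(1)[0].tolist() for P in((-55,-40,6),(-55,40,6),(-55,-4,46),(-55,4,46),(-20,-4,46),(-20,4,46))])
q=proj(c,Rb.apply([-55,0,46])+[J[0],J[1],62])[0].astype(int);print(q)
for r in range(q[1]-8,q[1]+30,2): print(r,g[r,q[0]-14:q[0]+15:2])
rows([(*WT(-25,325,-30),TH),(*WT(98,325),TH),(*WT(98,272),TH)],claw=-1)
E
```

```text
0 [[230.6, 171.1], [321.1, 171.1], [270.5, 154.7], [281.1, 154.7], [270.4, 200.0], [281.3, 200.0]]
5 [[230.5, 176.5], [321.3, 176.5], [270.5, 161.0], [281.1, 161.0], [270.4, 206.6], [281.3, 206.6]]
[275 154]
146 [115 117 115 113 115 113 112 113 110 113 112 112 116 112 115]
148 [114 116 116 116 114 113 112 113 113 113 114 113 115 115 115]
150 [110 111 111 115 113 114 105 109 115 115 111 106 114 116 114]
152 [95 93 92 93 94 94 93 93 95 92 95 94 92 96 92]
154 [218 218 203 208 224 218 219 221 214 218 219 219 217 218 220]
156 [111 211 109 108 115 128 188 189 143 140 111 213 211 114 115]
158 [ 98  98 100  99  99 219 224 226 223 222 107  98  51  52  50]
160 [103 105 105 104 104 217 222 226 223 221  84  54  57  53  55]
162 [105 105 105 108 105 218 224 226 223 221  85  55  55  56  56]
164 [106 105 105 107 108 219 224 225 223 221  96  55  57  56  55]
166 [107 109 108 109 107 220 223 226 225 222  98  55  56  56  52]
168 [106 106 107 108 106 220 223 226 224 222 101  63  62  62  61]
170 [ 80  78  82  80  80 218 224 225 222 222  99  55  54  55  55]
172 [101  99 108 106 100 217 223 225 222 222  96  67  65  65  66]
174 [219 218 218 218 221 217 224 226 222 222 112 111 110 112 113]
176 [220 217 218 218 221 217 224 226 223 221 115 111 112 112 117]
178 [219 218 217 218 221 218 224 226 223 221 115 111 111 110 115]
180 [220 218 218 219 220 220 224 225 223 221 114 112 111 111 115]
182 [219 217 218 219 213 220 225 225 224 221 115 111 112 113 113]
t 16.85 at [481.3 242.7 135.2] th -166.9
[[[-0.0,-0.006,-0.034],0.0,-1],[[-0.0,-0.006,-0.033],0.0,-1],[[-0.0,-0.006,-0.034],0.0,-1],[[-0.0,-0.006,-0.034],0.0,-1],[[-0.0,-0.006,-0.033],0.0,-1],[[-0.031,-0.007,-0.0],0.0,-1],[[-0.031,-0.007,-0.0],0.0,-1],[[-0.03,-0.007,-0.0],0.0,-1]]
[[[-0.031,-0.006,-0.0],0.0,-1],[[-0.0,-0.0,0.026],0.0,-1],[[-0.0,-0.0,0.027],0.0,-1]]
```

The tee stays in place (web end at row 156.5, so d is about 1.5 mm, and centred). Moving over the handle to push the clamp down.

Call:
drive_tool:
  steps:
    - [[0,-0.006,-0.034],0,-1]
    - [[0,-0.006,-0.034],0,-1]
    - [[0,-0.006,-0.034],0,-1]
    - [[0,-0.006,-0.034],0,-1]
    - [[0,-0.006,-0.034],0,-1]
    - [[0,0,0],0,-1]

```text
t: 17.35
ee_pos: [490.4, 214.1, 309.6]
tcp_rot: [0.003, -0.113, 0.994, 0.001]
force: [1.1, -0.1, -0.4]
width: 1.8
grasp_force: 0.0
```

Call:
drive_tool:
  steps:
    - [[-0.031,-0.007,0],0,-1]
    - [[-0.031,-0.007,0],0,-1]
    - [[-0.031,-0.007,0],0,-1]
    - [[-0.031,-0.006,0],0,-1]
    - [[0,0,0.0],0,-1]
    - [[0,0,0],0,-1]

```text
t: 17.85
ee_pos: [615.0, 215.0, 301.8]
tcp_rot: [-0.002, -0.114, 0.994, 0.0]
force: [-0.3, 0.5, -0.0]
width: 0.4
grasp_force: 0.0
```

Run:
```python
from place import *
print(env.sense()['force'].round(1),env.sense()['q'].round(2),H(1.7))
g=cv2.cvtColor(env.get_image("scene"),cv2.COLOR_BGR2GRAY);c=env.camera_params("scene")
Rb=R.from_euler('z',J[2])*R.from_euler('y',-np.pi/6)
for a in np.arange(1.3,1.75,.05):
    P=[Rb.apply(R.from_euler('y',a).apply([-r,0,0])+[145,-22,30])+[J[0],J[1],62] for r in np.linspace(40,125,40)]
    q=proj(c,P).astype(np.float32);v=cv2.remap(g,q[:,0][None],q[:,1][None],1); print(round(a,2),v.mean().round(),end='; ')
w=[(*WT(98,268),TH)]
for a in(1.7,1.6,1.5,1.4,1.3,1.2,1.1): s,z=H(a); w.append((*WT(s+16,z-13),TH))
rows(w[:1],claw=-1,v=20); rows(w,v=14,claw=-1)
```

```text
[-0.3  0.5 -0. ] [ 0.13  0.61 -0.85  1.39  0.45  1.34  1.07] (np.float64(60.64752599628838), np.float64(280.51979145502844))
1.3 47.0; 1.35 50.0; 1.4 51.0; 1.45 53.0; 1.5 64.0; 1.55 76.0; 1.6 85.0; 1.65 102.0; 1.7 109.0; t 17.9 at [614.  215.6 302.6] th -166.9
[[[0.0,-0.0,0.019],0.0,-1],[[0.0,-0.001,0.018],0.0,-1],[[0.0,-0.0,0.019],0.0,-1]]
t 17.9 at [614.  215.6 302.6] th -166.9
[[[0.0,-0.0,0.014],0.0,-1],[[0.0,-0.001,0.014],0.0,-1],[[0.0,0.0,0.014],0.0,-1],[[0.0,-0.0,0.014],0.0,-1],[[0.011,-0.0,0.0],0.0,-1],[[0.01,-0.0,0.0],0.0,-1],[[0.012,-0.0,0.006],0.0,-1],[[0.011,-0.0,0.007],0.0,-1]]
[[[0.011,-0.0,0.008],0.0,-1],[[0.009,-0.0,0.008],0.0,-1],[[0.009,-0.0,0.01],0.0,-1],[[0.007,-0.0,0.011],0.0,-1]]
```

Call:
drive_tool:
  steps:
    - [[0,0,0.019],0,-1]
    - [[0,0,0.018],0,-1]
    - [[0,0,0.019],0,-1]
    - [[0.011,0,0],0,-1]
    - [[0.01,0,0],0,-1]
    - [[0.012,0,0.005],0,-1]
    - [[0.012,0,0.007],0,-1]
    - [[0.011,0,0.008],0,-1]

```text
t: 18.57
ee_pos: [559.1, 202.9, 228.7]
tcp_rot: [0.001, -0.115, 0.993, -0.0]
force: [3.0, 0.6, -0.2]
width: 0.5
grasp_force: 1.4
```

Call:
drive_tool:
  steps:
    - [[0.01,0,0.008],0,-1]
    - [[0.009,0,0.009],0,-1]
    - [[0.009,0,0.01],0,-1]
    - [[0.008,0,0.01],0,-1]
    - [[0,0,0],0,-1]

```text
t: 18.98
ee_pos: [528.3, 195.8, 191.1]
tcp_rot: [0.005, -0.115, 0.993, 0.002]
force: [18.4, 7.3, -15.1]
width: 0.3
grasp_force: 9.4
```

```bash
cat > ca.py <<'E'
from place import *
def ang(lo=.2,hi=1.75):
    Rb=R.from_euler('z',J[2])*R.from_euler('y',-np.pi/6);out=[]
    for n,f in(("scene",0),("side",0)):
        g=cv2.cvtColor(env.get_image(n),cv2.COLOR_BGR2GRAY).astype(np.float32);c=env.camera_params(n)
        sc=[]
        for a in np.arange(lo,hi,.05):
            # contrast of handle bar (dark) against surroundings
            m=lambda k,y0,y1:cv2.remap(g,*[u[None] for u in proj(c,[Rb.apply(R.from_euler('y',a).apply([-130+k[0],y,k[1]])+[145,-22,30])+[J[0],J[1],62] for y in np.linspace(y0,y1,25)]).astype(np.float32).T],1).mean()
            sc.append((round(float(m((0,0),-20,-64)),0),round(a,2)))
        out.append(sorted(sc)[:4])
    return out
if __name__=="__main__": rows([]);print(ang())
E
python3 ca.py
```

```text
t 18.9833 at [528.3 195.8 191.1] th -166.8
[[(15.0, np.float64(1.35)), (16.0, np.float64(0.85)), (16.0, np.float64(0.9)), (18.0, np.float64(1.3))], [(48.0, np.float64(0.95)), (50.0, np.float64(1.0)), (52.0, np.float64(1.15)), (53.0, np.float64(1.45))]]
```

Call:
drive_tool:
  steps:
    - [[-0.008,0,0],0,-1]
    - [[-0.002,0,-0.015],0,-1]
    - [[0,0,-0.017],0,-1]
    - [[0,0,0],0,-1]

```text
t: 19.42
ee_pos: [535.0, 198.0, 226.0]
tcp_rot: [0.001, -0.115, 0.993, 0.0]
force: [0.0, 1.0, -0.5]
width: 0.7
grasp_force: 0.0
```

Run:
```python
from ca import *
s=env.sense();print(s['force'].round(1),ang())
w=[(*WT(-8,240),TH)]
for a in (.98,.85,.7,.55,.4,.25,.1,0): h=H(a); print(a,np.round(h,0)); w.append((*WT(h[0],h[1]+9),TH))
rows(w,v=12,claw=-1)
```

```text
[ 0.   1.  -0.5] [[(14.0, np.float64(0.85)), (15.0, np.float64(0.9)), (16.0, np.float64(1.25)), (16.0, np.float64(1.3))], [(49.0, np.float64(1.35)), (50.0, np.float64(1.3)), (51.0, np.float64(1.45)), (51.0, np.float64(1.6))]]
0.98 [ -6. 218.]
0.85 [-13. 202.]
0.7 [-17. 183.]
0.55 [-19. 164.]
0.4 [-18. 144.]
0.25 [-15. 125.]
0.1 [ -8. 107.]
0 [-2. 96.]
t 19.5167 at [534.1 196.9 223.6] th -166.8
[[[0.008,-0.0,0.002],0.0,-1],[[0.008,-0.001,0.001],0.0,-1],[[0.008,0.0,0.002],0.0,-1],[[-0.001,0.0,0.007],0.0,-1],[[-0.001,0.0,0.006],0.0,-1],[[0.003,0.0,0.008],0.0,-1],[[0.004,0.0,0.008],0.0,-1],[[0.002,0.0,0.009],0.0,-1]]
[[[0.002,0.0,0.01],0.0,-1],[[0.001,0.0,0.009],0.0,-1],[[0.001,0.0,0.01],0.0,-1],[[-0.0,0.0,0.01],0.0,-1],[[-0.001,0.0,0.009],0.0,-1],[[-0.002,0.0,0.01],0.0,-1],[[-0.001,0.0,0.01],0.0,-1],[[-0.004,0.0,0.009],0.0,-1]]
[[[-0.003,0.0,0.009],0.0,-1],[[-0.003,0.0,0.006],0.0,-1],[[-0.003,0.0,0.005],0.0,-1]]
```

Call:
drive_tool:
  steps:
    - [[0.009,0,0.001],0,-1]
    - [[0.009,0,0.001],0,-1]
    - [[0.009,0,0.003],0,-1]
    - [[0,0,0.007],0,-1]
    - [[0,0,0.008],0,-1]
    - [[0.002,0,0.008],0,-1]
    - [[0.002,0,0.008],0,-1]
    - [[0,0,0],0,-1]

```text
t: 20.18
ee_pos: [503.5, 189.2, 185.5]
tcp_rot: [-0.001, -0.114, 0.993, -0.0]
force: [-0.6, -0.1, -0.2]
width: 0.3
grasp_force: 0.0
```

Run:
```python
from ca import *
s=env.sense();p=s['ee_pos'];print(s['force'].round(1),"s",(p[:2]-J[:2])@[np.cos(J[2]),np.sin(J[2])],"ztip",p[2]+TIP,ang())
```

```text
[-0.6 -0.1 -0.2] s -15.56653991492135 ztip 206.77228646229926 [[(13.0, np.float64(0.75)), (16.0, np.float64(0.8)), (17.0, np.float64(0.85)), (17.0, np.float64(0.9))], [(49.0, np.float64(0.75)), (49.0, np.float64(0.8)), (51.0, np.float64(0.85)), (55.0, np.float64(1.05))]]
```

Call:
drive_tool:
  steps:
    - [[0.001,0,0.008],0,-1]
    - [[0.001,0,0.008],0,-1]
    - [[0.001,0,0.008],0,-1]
    - [[0,0,0.008],0,-1]

```text
t: 20.62
ee_pos: [501.3, 189.0, 154.6]
tcp_rot: [-0.0, -0.114, 0.993, -0.0]
force: [0.1, -0.2, 0.8]
width: 0.4
grasp_force: 0.6
```

Call:
drive_tool:
  steps:
    - [[0,0,0.008],0,-1]
    - [[0,0,0.008],0,-1]
    - [[-0.001,0,0.008],0,-1]
    - [[-0.001,0,0.008],0,-1]

```text
t: 20.95
ee_pos: [503.8, 189.4, 122.7]
tcp_rot: [-0.0, -0.114, 0.993, -0.0]
force: [-0.9, -1.1, 2.3]
width: 0.8
grasp_force: 0.6
```

Run:
```python
from ca import *
s=env.sense();p=s['ee_pos'];print(s['force'].round(1),"s",(p[:2]-J[:2])@[np.cos(J[2]),np.sin(J[2])],"ztip",p[2]+TIP,ang(-.05,1.2))
```

```text
[-0.9 -1.1  2.3] s -15.23716285355839 ztip 143.97934245104352 [[(14.0, np.float64(0.3)), (17.0, np.float64(0.35)), (17.0, np.float64(1.05)), (17.0, np.float64(1.1))], [(48.0, np.float64(1.15)), (49.0, np.float64(0.4)), (50.0, np.float64(0.35)), (50.0, np.float64(0.45))]]
```

Call:
drive_tool:
  steps:
    - [[-0.002,0,0.008],0,-1]
    - [[-0.003,0,0.008],0,-1]
    - [[-0.003,0,0.007],0,-1]
    - [[-0.002,0,0.006],0,-1]
    - [[-0.001,0,0.003],0,-1]
    - [[0,0,0],0,-1]

```text
t: 21.55
ee_pos: [514.6, 192.0, 90.9]
tcp_rot: [-0.0, -0.114, 0.993, 0.0]
force: [0.3, -0.3, 0.0]
width: 0.3
grasp_force: 0.0
```

Call:
drive_tool:
  steps:
    - [[-0.001,0,0.003],0,-1]
    - [[-0.001,0,0.002],0,-1]
    - [[0,0,0],0,-1]

```text
t: 21.8
ee_pos: [516.5, 192.5, 86.4]
tcp_rot: [0.0, -0.114, 0.993, 0.0]
force: [-1.3, -0.3, -0.1]
width: 0.4
grasp_force: 0.0
```

Call:
drive_tool:
  steps:
    - [[0,0,0.002],0,-1]
    - [[0,0,0.002],0,-1]
    - [[0,0,0],0,-1]

```text
t: 22.05
ee_pos: [517.2, 192.8, 82.8]
tcp_rot: [0.001, -0.114, 0.993, 0.0]
force: [0.7, 0.6, 2.0]
width: 0.4
grasp_force: 0.7
```

Call:
drive_tool:
  steps:
    - [[0,0,0.001],0,-1]
    - [[0,0,0.001],0,-1]
    - [[0,0,0],0,-1]

```text
t: 22.3
ee_pos: [517.2, 192.8, 82.5]
tcp_rot: [0.001, -0.114, 0.993, -0.0]
force: [-3.2, -3.8, 18.9]
width: 0.6
grasp_force: 9.1
```

Run:
```python
from ca import *
s=env.sense();p=s['ee_pos'];print(s['force'].round(1),"s",(p[:2]-J[:2])@[np.cos(J[2]),np.sin(J[2])],"ztip",p[2]+TIP,ang(-.1,1.2))
```

```text
[-3.2 -3.8 18.9] s -1.3875119048103202 ztip 103.77439736122572 [[(17.0, np.float64(0.0)), (19.0, np.float64(0.05)), (21.0, np.float64(1.1)), (22.0, np.float64(1.15))], [(42.0, np.float64(1.0)), (42.0, np.float64(1.05)), (47.0, np.float64(0.95)), (48.0, np.float64(0.1))]]
```

The handle stops firm at the predicted height: 19 N at tip z 103.8 against 104.5 for angle 0. Lifting clear and verifying.

Call:
drive_tool:
  steps:
    - [[0,0,-0.003],0,-1]
    - [[0,0,-0.01],0,-1]
    - [[0,0,-0.02],0,-1]
    - [[0,0,-0.03],0,-1]
    - [[0,0,-0.03],0,-1]
    - [[0.02,0,-0.03],0,-1]
    - [[0.03,0,0],0,-1]
    - [[0,0,0],0,-1]

```text
t: 23.07
ee_pos: [463.2, 180.5, 204.5]
tcp_rot: [-0.001, -0.115, 0.993, -0.001]
force: [-0.4, -0.5, -0.6]
width: 0.4
grasp_force: 0.0
```

Call:
drive_tool:
  steps:
    - [[0,0,0],0,-1]
    - [[0,0,0],0,-1]
    - [[0,0,0],0,-1]

```text
t: 23.32
ee_pos: [468.1, 181.0, 203.3]
tcp_rot: [-0.0, -0.114, 0.993, 0.0]
force: [-0.7, -0.2, 0.3]
width: 0.1
grasp_force: 0.0
```

Run:
```python
from ca import *
c=env.camera_params("wrist");g=cv2.cvtColor(env.get_image("wrist"),cv2.COLOR_BGR2GRAY)
Rb=R.from_euler('z',J[2])*R.from_euler('y',-np.pi/6);B=lambda P:Rb.apply(P)+[J[0],J[1],62]
for d in(0,5): print(d,proj(c,[B((-55+d,-4,46)),B((-55+d,4,46)),B((-30+d,-4,46)),B((-30+d,4,46))]).round(1).tolist())
q=proj(c,B((-55,0,46)))[0].astype(int)
for r in range(q[1]-4,q[1]+26,2): print(r,g[r,q[0]-14:q[0]+15:2])
print(ang(-.1,1.2))
# fine clamp check: edge profile across the handle's end in the scene view (dark handle on bright bed)
gs=cv2.cvtColor(env.get_image("scene"),cv2.COLOR_BGR2GRAY).astype(np.float32);cs=env.camera_params("scene")
for a in(-.06,-.03,0,.03,.06,.1):
    P=[B(R.from_euler('y',a).apply([-130,y,0])+[145,-22,30]) for y in np.linspace(-20,-62,25)]
    P2=[B(R.from_euler('y',a).apply([-r,0,5])+[145,-22,30]) for r in np.linspace(30,120,40)]
    v=[cv2.remap(gs,*[u[None] for u in proj(cs,x).astype(np.float32).T],1).mean().round(1) for x in(P,P2)];print(a,v)
```

```text
0 [[329.9, 172.5], [337.9, 172.5], [330.7, 197.1], [338.9, 197.1]]
5 [[330.0, 177.4], [338.1, 177.4], [330.9, 202.1], [339.1, 202.0]]
168 [ 72  71  69  68  70  69  72  68  70 101  99  71  71  70  69]
170 [116 119 119 118 118 115 118 114 121 220 118 116 119 114 121]
172 [113 117 114 116 116 114 115 112 118 115 114 118 116 112 114]
174 [ 56  56  55  55  54  58 225 225 224 217  60  58  56  58 114]
176 [ 57  55  56  55  58 115 229 232 229 231  59  56  57  56 105]
178 [ 61  58  58  58  60 131 229 231 230 229  60  57  60  59  58]
180 [ 60  60  59  60  72 126 222 225 224 231  60  58  59  60  58]
182 [ 58  55  55  63  71  73 113 121 121 122  56  58  58  57  57]
184 [ 58  59  54  71  73  73 112 122 122 119  57  59  58  57  57]
186 [117 119 114  72  71  71 109 122 121 119 121 116 116 116 115]
188 [118 117 114  71  72  73 106 121 122 121 121 119 114 116 115]
190 [116 119 115  73  71  70 105 121 120 121 122 119 117 116 115]
192 [114 118 115  71  72  80 103 121 122 120 122 119 119 117 116]
194 [118 118 112  71  72 131 101 119 121 121 121 120 116 115 114]
196 [118 118 114  72  72 130  99 119 122 119  97 121 118 116 115]
[[(27.0, np.float64(0.0)), (27.0, np.float64(0.05)), (31.0, np.float64(-0.05)), (39.0, np.float64(0.1))], [(56.0, np.float64(1.1)), (58.0, np.float64(0.0)), (58.0, np.float64(1.15)), (59.0, np.float64(0.05))]]
-0.06 [np.float32(37.1), np.float32(162.6)]
-0.03 [np.float32(21.5), np.float32(180.8)]
0 [np.float32(27.4), np.float32(189.4)]
0.03 [np.float32(31.1), np.float32(181.9)]
0.06 [np.float32(23.4), np.float32(164.0)]
0.1 [np.float32(36.5), np.float32(145.9)]
```

Tee at about 1 mm from the ledge and centred, clamp brightness peaks at 0 rad, and the robot is clear of everything. Handing in.

```bash
python3 -c "
from cell import env
print(env.hand_in())"
```

```text
the job is handed in; nothing more can be done
None
```

The job is handed in at about 23 s of the 69 s limit, with no verdict returned: by my last measurements the tee lies between the rails about 1 mm from the ledge, the clamp is down at about 0 rad, and the arm is clear, having kept away from the hammer, brush and can.

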